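# Load the tube incubator

### The job

Draw the incubator's carriage out by its handle to the loading stop, plug every tube block standing on the bench fully home into a carriage socket, one to a socket (any socket), and slide the carriage all the way back in under the hood. Only then move the black key plug from its parking socket to the run socket, the one nearer the hood, fully home. Leave the bottle, the beaker and the tray where they are.

Things in the scene. Friction and masses are not known exactly. Their poses are not given: they have to be found in the camera images.
- block0: aluminium tube block, stands upright on its foot. From the bottom up: foot 40 (its x) x 54 (its y) x 30 mm high, which is the plug; a flange 52 x 66 x 6 mm; a grip body 40 x 54 mm, 36 mm high (36 to 72 mm above the underside); two blue tube caps 18 mm across, 12 mm high, side by side along its y on top (total height 84 mm). Mass about 0.2 to 0.42 kg. Origin: centre of the underside; z up. Fits a carriage socket either way round. May be absent.
- block1: aluminium tube block, stands upright on its foot. From the bottom up: foot 40 (its x) x 54 (its y) x 30 mm high, which is the plug; a flange 52 x 66 x 6 mm; a grip body 40 x 54 mm, 36 mm high (36 to 72 mm above the underside); two blue tube caps 18 mm across, 12 mm high, side by side along its y on top (total height 84 mm). Mass about 0.2 to 0.42 kg. Origin: centre of the underside; z up. Fits a carriage socket either way round. May be absent.
- block2: aluminium tube block, stands upright on its foot. From the bottom up: foot 40 (its x) x 54 (its y) x 30 mm high, which is the plug; a flange 52 x 66 x 6 mm; a grip body 40 x 54 mm, 36 mm high (36 to 72 mm above the underside); two blue tube caps 18 mm across, 12 mm high, side by side along its y on top (total height 84 mm). Mass about 0.2 to 0.42 kg. Origin: centre of the underside; z up. Fits a carriage socket either way round. May be absent.
- block3: aluminium tube block, stands upright on its foot. From the bottom up: foot 40 (its x) x 54 (its y) x 30 mm high, which is the plug; a flange 52 x 66 x 6 mm; a grip body 40 x 54 mm, 36 mm high (36 to 72 mm above the underside); two blue tube caps 18 mm across, 12 mm high, side by side along its y on top (total height 84 mm). Mass about 0.2 to 0.42 kg. Origin: centre of the underside; z up. Fits a carriage socket either way round. May be absent.
- key: black plastic key plug, upright. Foot 36 (its x) x 24 (its y) x 28 mm high; collar 50 x 38 x 6 mm; above it a grip 36 (x) x 20 mm (y), 46 mm high (34 to 80 mm above the underside). 80 g. Origin: centre of the underside, z up. Starts plugged in the parking socket. Fits either way round.
- park_socket (a point): centre of the mouth of the key's parking socket, on top of the grey console (190 x 76 mm, 50 mm high) beside the slide; same hole as the run socket, 100 mm from it towards -x of this frame. The frame is the incubator's: +x from the slide bed towards the hood, z up.
- run_socket (a point): centre of the mouth of the key's run socket, the one nearer the hood, on the console top 50 mm above the bench. Blind hole 39 (along x) x 27 mm (along y), 34 mm deep, 3 mm chamfer. Key fully home: collar on the console top, underside 28 mm below this point. Frame is the incubator's, as for the parking socket.
- socket0 (a point): centre of the mouth of a carriage socket, on the carriage's flat top, which stays 67 mm above the bench. Blind rectangular hole 43 (along this frame's x) x 57 mm (along y), 33 mm deep, 3 mm chamfer; the block's 40 mm foot side goes along x. A block fully home has its flange on the carriage top, its underside 30 mm below this point. Neighbouring sockets are 85 mm apart along y. Frame moves with the carriage; -x is the way the carriage pulls out, z up.
- socket1 (a point): centre of the mouth of a carriage socket, on the carriage's flat top, which stays 67 mm above the bench. Blind rectangular hole 43 (along this frame's x) x 57 mm (along y), 33 mm deep, 3 mm chamfer; the block's 40 mm foot side goes along x. A block fully home has its flange on the carriage top, its underside 30 mm below this point. Neighbouring sockets are 85 mm apart along y. Frame moves with the carriage; -x is the way the carriage pulls out, z up.
- socket2 (a point): centre of the mouth of a carriage socket, on the carriage's flat top, which stays 67 mm above the bench. Blind rectangular hole 43 (along this frame's x) x 57 mm (along y), 33 mm deep, 3 mm chamfer; the block's 40 mm foot side goes along x. A block fully home has its flange on the carriage top, its underside 30 mm below this point. Neighbouring sockets are 85 mm apart along y. Frame moves with the carriage; -x is the way the carriage pulls out, z up.
- handle (a point): centre of the carriage's handle bar: black bar 116 mm long along this frame's y, 14 mm thick (x), 16 mm high, 126 mm above the bench on two 12 mm posts 104 mm apart, free space below it (92 mm wide between posts, 74 mm high); it stands 100 mm in front (-x) of the socket row. With the carriage home the hood's front edge (clear roof, top 140 mm above the bench, cheeks at y +-155 mm) lies 68 mm behind the bar's centre. Frame moves with the carriage; pulling out is along -x.
- carriage (a joint): slide of the carriage in m: 0 = fully in under the hood at its stop, 0.16 = fully out at the loading stop; grows as it is drawn out (along -x of its frame). About 3 N of friction, stays where it is left.
- reagent: bystander: white capped bottle, 68 mm across, 150 mm high; origin at the centre of its underside. Leave alone.
- beaker: bystander: glass beaker, 72 mm across, 85 mm high; origin at the centre of its underside. Leave alone.
- tray: bystander: white open tray 160 x 110 x 45 mm; origin at the centre of its underside. Leave alone.
Not all that is in view belongs to the job. Leave any red look-alike of the block2 alone.

How it is judged:
By the outcome, as a careful person would: the job done as asked, in the order asked, and still so for the second after the job is handed in, with the robot touching nothing.
Of block0, block1, block2, block3 only 2 to 3 are there at a start; the rules pass over those that are not, and their reading is None.
At some moment in a run one of block0, block1, block2, block3 may be knocked a few centimetres aside while the robot is not near it.
It also fails if it takes over 208 s, if anything falls off the work surface, if the arm or the gripper's body presses on something with over 40 N, if the wrist force passes 120 N, or if a joint passes its speed limit or range.

### The arm

A 6-joint arm with a two-finger parallel gripper is mounted at the origin on the work surface. World frame = base frame: x ahead of the robot, y to its left, z up, the work surface at z = 0. Lengths are in m, angles in rad, forces in N, time in s.
With the tool pointing down it reaches from about 0.425 to 0.95 m from the base axis. Payload 3.5 kg.
Tool frame: the origin (TCP) lies midway between the tips of the shut fingers; the grasp point (between the pads) lies 19 mm behind it; x points along the fingers, z is the direction in which the jaws open and shut, and the axes are right-handed (so a half turn about x gives the same grasp; the last joint's range is limited). The gripper opens to 85 mm and grips with 20 to 120 N. Pads are 22 mm wide; open, the fingers measure 114 mm over their backs; the gripper's body (76 mm by 85 mm) begins 54 mm behind the grasp point. The pads swing forward as they close: fully open they stand 13 mm farther back than shut.
Start: joints at [1.116, 0.286, 1.577, -0, 1.279, -0.15], TCP at [0.203, 0.644, 0.231] pointing down, gripper open.
Joint ranges: [-2.77, 2.77], [-0.9, 2.22], [0.21, 2.48], [-1.53, 4.67], [0.24, 2.81], [-2.84, 2.84]. Speed limits (rad/s): [2.79, 2.79, 3.14, 3.14, 3.14, 3.14].

### API

Orientations are given as a unit quaternion [x, y, z, w].
In Python, from plant import readout, eyes, ctrl gives the robot as it stands.
- The arm moves only by the tool move_arm, never from a script. Its argument "commands" is a list of rows, each a list of 7 numbers: the turn, a rotation vector about the world's x, y, z in rad, then the shift along the world's x, y, z in mm, then the closure in counts, from 0 (fully open) to 255 (shut). A call has 1 to 12 rows; each row is the pose to reach, as a shift and turn from the pose measured when the call began; what a row does not reach only later rows make up. A row lasts 1/10 s, in which the tool goes at most 50 mm and 8.59 degrees, less where a joint would pass 70% of its speed; a pose out of reach is approached as far as the arm can. A call with a gripper value outside its range is refused whole. The fingers move at their own pace and stop on an object; "newtons" is the grip in N (left out, the last holds). Time passes only in rows, so rows that repeat a pose let the fingers close. It gives the time, the measured TCP pose, the force and the opening at its end, in the units of the state.
- readout.get_state(): the state, without advancing time (a new reading comes with each control period).
- eyes.read_camera(name): name is "scene" or "top" or "wrist"; returns a dict with "color" (400x640x3 uint8, red, green, blue), "depth" (400x640 float32, m along the optical axis (not along the pixel's ray), 0 where there is no reading), "K" (3x3 intrinsics, pixels), "eye" and "attitude" of the camera in the world. Camera axes: x right, y down, z forward; pixel columns grow to the right and rows downward; lengths in m; the calibration is good to about 2 mm. A picture is of the moment at which its call begins.
- ctrl.sign_off(): hands the job in, once; it reports no verdict.
The state is a dict: "time": time; "qpos": joint angles; "dq": joint speeds; "joint_efforts": joint torques, N m; "eef_pos": TCP position; "tcp_rot": TCP orientation; "contact_force": force on the tool from outside, world axes, zero at the start; "wrist_torque": the same for the moment, N m; "opening": opening from 0.0 (shut) to 1.0 (fully open).
Only numpy, scipy, OpenCV 4.12 (cv2) and the standard library are available. Lean on these libraries where they do the work, as an engineer would, in place of code of your own. Each camera call takes 0.05 s, during which the arm holds its last target.

## Working session

There is one attempt and no reset: what is moved stays moved. The work goes in short steps, Python scripts to look and compute and a tool call to move; the robot and the scene stay as the last step left them, time stands still between calls to the robot, and variables do not carry over. Pictures are saved under pics/ and viewed, and the job is handed in when it is done.

Besides the shell and the picture viewer there is one more tool, called after "Request:" as name(argument=value, ...) on one line, values as JSON. move_arm: Moves the arm, as the interface text tells. Its arguments: {"type":"object","properties":{"commands":{"type":"array"},"newtons":{"type":"number"}},"required":["commands"]}

```bash
ls; mkdir -p pics
cat > h.py <<'E'
import numpy as np, cv2
from plant import readout, eyes, ctrl
from scipy.spatial.transform import Rotation as R
def cam(n,save=None):
    d=eyes.read_camera(n)
    if save: cv2.imwrite('pics/'+save+'.png',d['color'][:,:,::-1])
    return d
def rot(d):
    a=np.array(d['attitude'],float)
    return a if a.shape==(3,3) else R.from_quat(a).as_matrix()
def ray(d,u,v,z):
    K=np.array(d['K']); r=rot(d)@np.array([(u-K[0,2])/K[0,0],(v-K[1,2])/K[1,1],1.0]); e=np.array(d['eye'])
    return e+r*(z-e[2])/r[2]
def cloud(d):
    K=np.array(d['K']); D=d['depth']; v,u=np.mgrid[:D.shape[0],:D.shape[1]]
    p=np.stack([(u-K[0,2])/K[0,0]*D,(v-K[1,2])/K[1,1]*D,D],-1)@rot(d).T+np.array(d['eye'])
    p[D<=0]=np.nan
    return p
E
python3 - <<'E'
from h import *
for n in ['scene','top','wrist']:
    d=cam(n,n+'0'); print(n,d['eye'],d['attitude'],d['K'])
    np.savez('/tmp/%s0.npz'%n,**{k:np.array(v) for k,v in d.items()})
print(readout.get_state())
E
```

```text
pics
scene [ 1.0034873  -0.76358089  1.23107519] [ 0.91305677  0.23626143 -0.0908581  -0.31976972] [[421.46503959   0.         322.86899834]
 [  0.         421.46503959 201.71671109]
 [  0.           0.           1.        ]]
top [0.39337944 0.00630289 1.43257831] [-0.70136046  0.71041994 -0.04584192  0.03599349] [[361.84821946   0.         320.5596563 ]
 [  0.         361.84821946 199.391661  ]
 [  0.           0.           1.        ]]
wrist [0.12800422 0.6659233  0.37333378] [0.7962823  0.58502037 0.08968122 0.12507176] [[291.31926221   0.         318.133717  ]
 [  0.         291.31926221 202.52881392]
 [  0.           0.           1.        ]]
{'time': 0.15, 'qpos': array([ 1.11600870e+00,  2.86996324e-01,  1.57784457e+00, -1.55769791e-05,
        1.27860749e+00, -1.50004431e-01]), 'dq': array([ 0.00183869, -0.00245724, -0.00516289,  0.00153826,  0.00051921,
       -0.00022234]), 'joint_efforts': array([ 1.47040606e-03, -4.06600857e+01, -2.93141627e+01, -6.48770765e-05,
        3.95351191e-03,  2.78406269e-06]), 'eef_pos': array([0.20230789, 0.64342993, 0.23024008]), 'tcp_rot': array([-0.4186147 ,  0.57068406,  0.41799592,  0.56952687]), 'contact_force': array([ 0.72716698, -1.75177085, -0.05607214]), 'wrist_torque': array([0.02149591, 0.03168678, 0.0057491 ]), 'opening': 0.9972800151452269}
```

View pics/scene0.png

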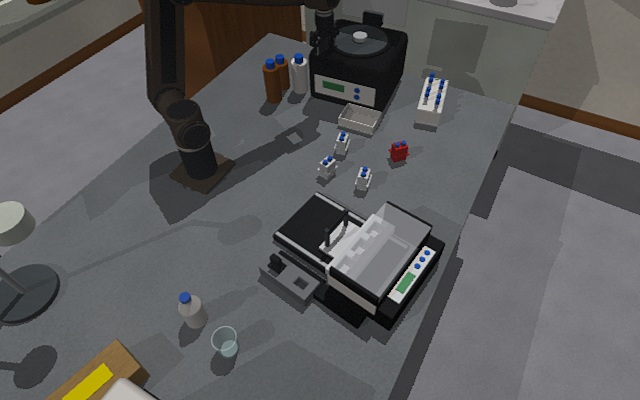

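View pics/top0.png

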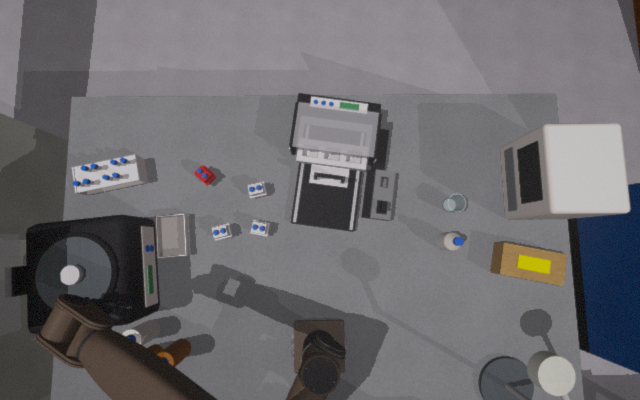

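View pics/wrist0.png

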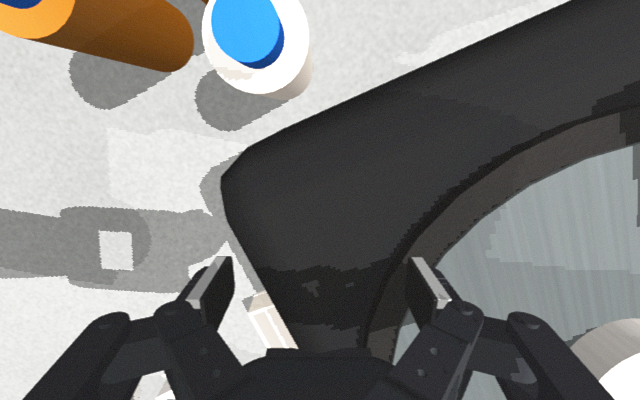

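Run:
```python
from h import *
d=dict(np.load('/tmp/top0.npz')); c=d['color']
crop=c[85:250,190:410]; cv2.imwrite('pics/topcrop.png',cv2.resize(crop,None,fx=3.6,fy=3.6,interpolation=cv2.INTER_CUBIC)[:,:,::-1])
s=dict(np.load('/tmp/scene0.npz'))['color']
cv2.imwrite('pics/scrop.png',cv2.resize(s[110:330,250:450],None,fx=2.7,fy=2.7,interpolation=cv2.INTER_CUBIC)[:,:,::-1])
P=cloud(d)
hsv=cv2.cvtColor(c,cv2.COLOR_RGB2HSV)
m=cv2.inRange(hsv,(95,120,60),(130,255,255))
n,l,st,ce=cv2.connectedComponentsWithStats(m)
for i in range(1,n):
    if st[i,4]>=6: print(ce[i].round(1),st[i,4],ray(d,*ce[i],0.084).round(4),np.nanmax(P[l==i][:,2]).round(3))
```

```text
[315.5 101.4] 11 [9.326e-01 6.000e-04 8.400e-02] 0.1
[323.1 102.3] 9 [ 0.9285 -0.0286  0.084 ] 0.102
[331.  103.5] 8 [ 0.9235 -0.0591  0.084 ] 0.101
[122.7 159.9] 21 [0.7093 0.731  0.084 ] 0.121
[113.3 161.7] 19 [0.7026 0.7659 0.084 ] 0.122
[ 93.8 165.9] 24 [0.6873 0.8377 0.084 ] 0.124
[ 83.9 167.7] 22 [0.6807 0.8743 0.084 ] 0.123
[199.  170.4] 16 [0.6658 0.4433 0.084 ] 0.089
[115.2 175. ] 20 [0.6518 0.7558 0.084 ] 0.122
[105.4 176.7] 19 [0.6456 0.7921 0.084 ] 0.123
[204.2 175.2] 13 [0.647  0.4235 0.084 ] 0.089
[ 85.8 181.1] 27 [0.6296 0.864  0.084 ] 0.122
[ 75.8 182.9] 24 [0.6233 0.9009 0.084 ] 0.122
[612.9 282.9] 8489 [ 0.2266 -1.0889  0.084 ] -0.23
[251.3 188.5] 14 [0.5945 0.2461 0.084 ] 0.092
[258.3 187.2] 12 [0.5989 0.2197 0.084 ] 0.09
[254.3 226.5] 14 [0.4518 0.2337 0.084 ] 0.091
[261.5 228. ] 14 [0.4459 0.207  0.084 ] 0.091
[222.5 230.3] 14 [0.4394 0.351  0.084 ] 0.089
[215.1 232.2] 15 [0.4327 0.3781 0.084 ] 0.09
[458.1 240.9] 62 [ 0.3886 -0.5234  0.084 ] 0.156
[149.3 248. ] 36 [0.378  0.6176 0.084 ] 0.136
[131.6 337.4] 25 [0.0624 0.6675 0.084 ] 0.514
```

View pics/topcrop.png

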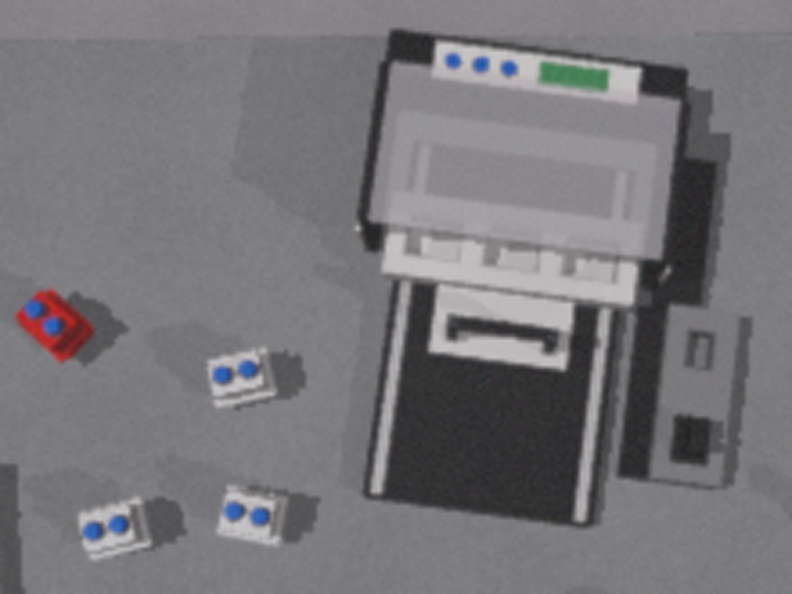

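View pics/scrop.png

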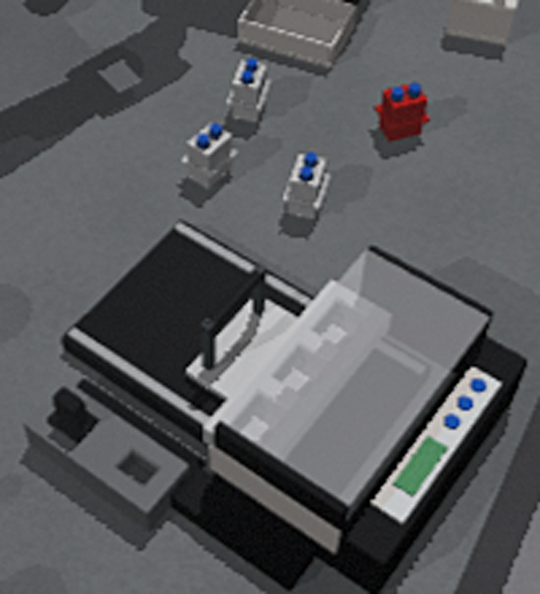

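Run:
```python
from h import *
d=dict(np.load('/tmp/top0.npz')); c=d['color'];P=cloud(d)
Z=P[:,:,2]
# handle: points z 0.115..0.15 in region
v,u=np.mgrid[:400,:640]
m=(u>308)&(u<355)&(v>168)&(v<190)&(Z>0.095)
q=P[m]; print(m.sum(),np.percentile(Z[m],[5,50,95]))
def box(mask,z):
    uv=np.stack([u[mask],v[mask]],1)
    w=np.array([ray(d,a,b,z)[:2] for a,b in uv])
    r=cv2.minAreaRect((w*1000).astype(np.float32)); return r
print('handle',box(m,0.134))
dark=(u>308)&(u<355)&(v>170)&(v<186)&(c.max(2)<70); print('dark',box(dark,0.134),dark.sum())
# key
k=(u>370)&(u<392)&(v>198)&(v<218)&(c.max(2)<45); print('key',box(k,0.10),k.sum(), np.nanmax(Z[k]))
# console top
m=(u>365)&(u<400)&(v>165)&(v<225)&(abs(Z-0.05)<0.012); print('console',box(m,0.05),m.sum(),np.median(Z[m]))
# hole
print(np.round(Z[176:192:2,376:394:2],3))
# rails / slide-bed
m=(u>285)&(u<365)&(v>185)&(v<235)&(c.min(2)>120); 
n,l,st,ce=cv2.connectedComponentsWithStats(m.astype(np.uint8))
for i in range(1,n):
    if st[i,4]>30:
        q=P[l==i]; z=np.nanmedian(q[:,2]); print(st[i],z,box(l==i,z))
# blocks
for cx,cy in [(255,188),(258,227),(219,231)]:
    m=(abs(u-cx)<13)&(abs(v-cy)<12)&(c.min(2)>140)&(Z>.025)
    print(m.sum(),box(m,0.05),np.percentile(Z[m],[10,50,90]))
```

```text
142 [0.12087883 0.13429342 0.13929455]
handle ((628.26171875, -45.55978775024414), (114.38724517822266, 19.332796096801758), 81.11190032958984)
dark ((622.2535400390625, -53.95848846435547), (164.2444610595703, 51.69772720336914), 89.3692398071289) 186
key ((520.1064453125, -238.33189392089844), (24.62545394897461, 38.08723831176758), 79.9595718383789) 31 0.10633834704022793
console ((574.0662841796875, -253.62088012695312), (78.43755340576172, 197.52227783203125), 81.38262939453125) 855 0.05142015757971641
[[0.054 0.052 0.051 0.054 0.053 0.055 0.045 0.052 0.048]
 [0.05  0.054 0.051 0.018 0.025 0.028 0.054 0.047 0.047]
 [0.048 0.048 0.048 0.013 0.021 0.015 0.051 0.051 0.055]
 [0.052 0.054 0.049 0.023 0.014 0.012 0.051 0.05  0.049]
 [0.052 0.054 0.05  0.017 0.015 0.032 0.054 0.055 0.049]
 [0.05  0.046 0.017 0.013 0.014 0.024 0.051 0.052 0.054]
 [0.051 0.055 0.049 0.047 0.048 0.054 0.049 0.056 0.053]
 [0.057 0.05  0.047 0.056 0.05  0.052 0.05  0.056 0.051]]
[293 186   8  36 113] 0.033783176512582225 ((541.4241943359375, 79.24937438964844), (12.03136157989502, 138.9664764404297), 81.54508209228516)
[350 186   8  44 132] 0.03343116269941859 ((523.5775146484375, -140.343017578125), (11.643970489501953, 170.2809600830078), 81.50385284423828)
[286 217  79  18 598] 0.0016395366034276382 ((455.8310852050781, -31.25579833984375), (308.7146301269531, 67.11034393310547), 89.23641967773438)
126 ((595.1822509765625, 233.37088012695312), (52.92414474487305, 63.32408142089844), 12.016667366027832) [0.03680178 0.07220155 0.07693528]
133 ((448.0189208984375, 218.95567321777344), (65.9831771850586, 51.17298126220703), 77.9939193725586) [0.0370975  0.07186354 0.07579779]
145 ((435.1552429199219, 365.07781982421875), (51.75434112548828, 67.50643157958984), 13.426539421081543) [0.03699804 0.07126169 0.07570226]
```

```bash
cat >> h.py <<'E'
def goto(x,y,z,yaw):
    """print rotvec+shift to have TCP at xyz(m), tool down, jaw axis at yaw deg (mod 180)"""
    s=readout.get_state(); Rm=R.from_quat(s['tcp_rot']).as_matrix()
    cur=np.degrees(np.arctan2(Rm[1,2],Rm[0,2]))
    dy=(yaw-cur+90)%180-90
    a=np.radians(cur+dy); Z=np.array([np.cos(a),np.sin(a),0]); X=np.array([0,0,-1.]); Y=np.cross(Z,X)
    T=np.stack([X,Y,Z],1); rv=R.from_matrix(T@Rm.T).as_rotvec()
    print('jaw now',cur.round(2),'tilt',np.degrees(np.arccos(-Rm[2,0])).round(2),'dyaw',dy.round(2),'q6',s['qpos'][5].round(3))
    print('cmd',rv.round(4),((np.array([x,y,z])-s['eef_pos'])*1000).round(1),'t',s['time'])
def st():
    s=readout.get_state(); Rm=R.from_quat(s['tcp_rot']).as_matrix()
    print('t',round(s['time'],2),'p',np.round(s['eef_pos'],4),'jaw',np.degrees(np.arctan2(Rm[1,2],Rm[0,2])).round(2),'F',np.round(s['contact_force'],1),'open',round(s['opening'],3),'q',np.round(s['qpos'],2))
E
python3 -c "
from h import *
goto(.627,-.045,.30,-8.5)"
```

```text
jaw now 72.54 tilt 0.11 dyaw -81.04 q6 -0.15
cmd [ 8.0000e-04 -1.8000e-03 -1.4144e+00] [ 424.7 -688.4   69.8] t 0.15
```

Request:
move_arm(commands=[[0, 0, 0, 0, 0, 60, 0], [0, 0, -0.1, 20, -32, 70, 0], [0, 0, -0.2, 45, -73, 70, 0], [0, 0, -0.3, 70, -113, 70, 0], [0, 0, -0.4, 95, -154, 70, 0], [0, 0, -0.5, 120, -195, 70, 0], [0, 0, -0.6, 145, -235, 70, 0], [0, 0, -0.7, 170, -276, 70, 0], [0, 0, -0.8, 195, -316, 70, 0], [0, 0, -0.9, 220, -357, 70, 0], [0, 0, -1.0, 245, -397, 70, 0], [0, 0, -1.1, 270, -438, 70, 0]])

```text
time: 1.35
eef_pos: [0.4728, 0.2037, 0.3001]
tcp_rot: [-0.057, 0.705, 0.057, 0.704]
contact_force: [1.5, 0.9, -0.5]
opening: 1.0
```

```bash
python3 -c "
from h import *
st();goto(.627,-.045,.28,-8.5)"
```

```text
t 1.35 p [0.4728 0.2037 0.3001] jaw 9.28 F [ 1.5  0.9 -0.5] open 1.0 q [ 0.21 -0.12  1.88  0.    1.38  0.05]
jaw now 9.28 tilt 0.11 dyaw -17.78 q6 0.047
cmd [-0.0004 -0.0018 -0.3103] [ 154.2 -248.7  -20.1] t 1.35
```

Over the blocks now; on to the handle, with a wrist picture there.

Request:
move_arm(commands=[[0, 0, -0.05, 25, -41, 0, 0], [0, 0, -0.1, 50, -82, 0, 0], [0, 0, -0.15, 76, -124, 0, 0], [0, 0, -0.2, 102, -165, 0, 0], [0, 0, -0.25, 128, -207, -10, 0], [0, -0.002, -0.31, 154, -249, -20, 0], [0, -0.002, -0.31, 154, -249, -20, 0], [0, -0.002, -0.31, 154, -249, -20, 0]])

```text
time: 2.15
eef_pos: [0.6266, -0.0464, 0.2786]
tcp_rot: [0.053, 0.706, -0.053, 0.704]
contact_force: [0.7, 0.5, 0.5]
opening: 0.998
```

```bash
python3 -c "
from h import *
st();d=cam('wrist','w1');np.savez('/tmp/w1.npz',**{k:np.array(v) for k,v in d.items()})"
```

```text
t 2.15 p [ 0.6266 -0.0464  0.2786] jaw -8.6 F [0.7 0.5 0.5] open 0.998 q [-0.24  0.15  1.65  0.    1.34 -0.09]
```

View pics/w1.png

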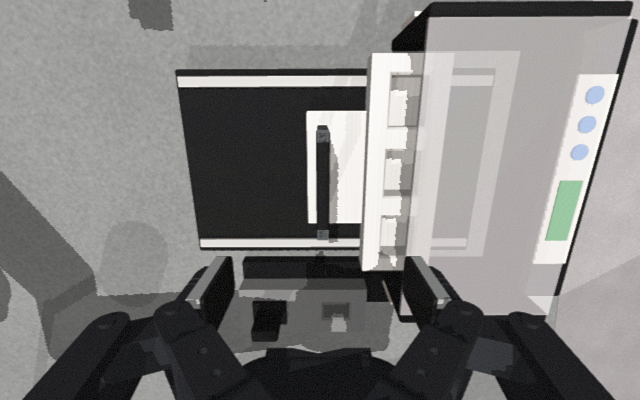

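Run:
```python
from h import *
d=dict(np.load('/tmp/w1.npz'));c=d['color'];P=cloud(d);Z=P[:,:,2]
v,u=np.mgrid[:400,:640]
m=(u>310)&(u<335)&(v>115)&(v<245)&(Z>0.11)&(Z<.15)
print(m.sum(),np.percentile(Z[m],[5,50,95])); w=P[m]
print(cv2.minAreaRect((w[:,:2]*1000).astype(np.float32)), np.median(w,0))
mm=m&(c.max(2)<60); w=np.array([ray(d,a,b,.134)[:2] for a,b in zip(u[mm],v[mm])]);print(cv2.minAreaRect((w*1000).astype(np.float32)))
# rails
for (y0,y1) in [(74,90),(236,252)]:
    q=(v>y0)&(v<y1)&(u>190)&(u<300)&(c.min(2)>150)
    p=np.array([ray(d,a,b,.034)[:2] for a,b in zip(u[q],v[q])]); f=cv2.fitLine((p*1000).astype(np.float32),2,0,.01,.01).ravel(); print(np.nanmedian(Z[q]),np.degrees(np.arctan(f[1]/f[0])),f)
# carriage front edge apron & top front edge
q=(abs(Z-.067)<.004)&(u>360)&(u<430)&(v>50)&(v<275); p=P[q];print(q.sum(),cv2.minAreaRect((p[:,:2]*1000).astype(np.float32)))
k=(u>245)&(u<290)&(v>290)&(v<345)&(Z>.09)&(Z<.115);p=P[k];print('key',k.sum(),np.median(Z[k]),cv2.minAreaRect((p[:,:2]*1000).astype(np.float32)))
k=(u>315)&(u<352)&(v>298)&(v<335)&(Z<.035);p=P[k];print('run',k.sum(),np.median(Z[k]),cv2.minAreaRect((p[:,:2]*1000).astype(np.float32)))
```

```text
1512 [0.13237404 0.13453005 0.13576684]
((631.0942993164062, -46.199729919433594), (115.70100402832031, 13.860039710998535), 81.5483169555664) [ 0.63173635 -0.0400428   0.13453005]
((631.373046875, -43.882354736328125), (112.98450469970703, 12.822088241577148), 82.09830474853516)
0.032549240770458954 -8.345553 [ 9.8941070e-01 -1.4514290e-01  5.5389941e+02  7.5711075e+01]
0.03269189033512465 -7.3360615 [ 9.9181426e-01 -1.2768888e-01  4.9948337e+02 -1.3846213e+02]
6464 ((713.8323364257812, -58.80717468261719), (270.51617431640625, 57.695308685302734), 81.65391540527344)
key 476 0.10225421354958442 ((522.3719482421875, -247.16404724121094), (21.475238800048828, 36.01797103881836), 82.68885040283203)
run 321 0.018822764772548628 ((612.3770141601562, -311.0647277832031), (81.56391143798828, 61.98674392700195), 83.2523422241211)
```

Request:
move_arm(commands=[[0, 0, 0.003, 4.5, 0.8, -40, 0], [0, 0, 0.003, 4.5, 0.8, -80, 0], [0, 0, 0.003, 4.5, 0.8, -115, 0], [0, 0, 0.003, 4.5, 0.8, -145, 0], [0, 0, 0.003, 4.5, 0.8, -170, 0], [0, 0, 0.003, 4.5, 0.8, -170, 0], [0, 0, 0.003, 4.5, 0.8, -170, 120], [0, 0, 0.003, 4.5, 0.8, -170, 255], [0, 0, 0.003, 4.5, 0.8, -170, 255], [0, 0, 0.003, 4.5, 0.8, -170, 255], [0, 0, 0.003, 4.5, 0.8, -170, 255], [0, 0, 0.003, 4.5, 0.8, -170, 255]], newtons=40)

```text
time: 3.4
eef_pos: [0.6314, -0.0446, 0.1107]
tcp_rot: [0.052, 0.705, -0.051, 0.705]
contact_force: [-2.5, 0.7, 4.1]
opening: 0.155
```

```bash
python3 -c "
from h import *
st();goto(.631-.165*.989,-.0456+.165*.146,.109,-8.4);cam('scene','s2')"
```

```text
t 3.4 p [ 0.6314 -0.0446  0.1107] jaw -8.34 F [-2.5  0.7  4.1] open 0.155 q [-0.23  0.32  1.77  0.    1.05 -0.09]
jaw now -8.34 tilt 0.06 dyaw -0.06 q6 -0.086
cmd [-0.001  0.    -0.001] [-163.6   23.1   -1.7] t 3.4
```

View pics/s2.png

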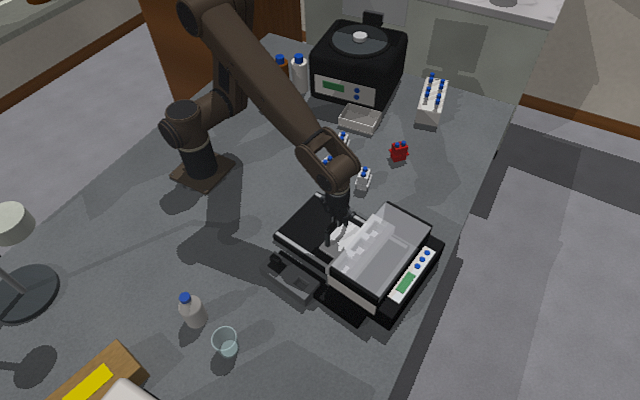

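Request:
move_arm(commands=[[0, 0, 0, -10, 1.5, 0, 255], [0, 0, 0, -25, 3.7, 0, 255], [0, 0, 0, -42, 6.2, 0, 255], [0, 0, 0, -60, 8.9, 0, 255], [0, 0, 0, -78, 11.5, 0, 255], [0, 0, 0, -96, 14.2, 0, 255], [0, 0, 0, -114, 16.9, 0, 255], [0, 0, 0, -130, 19.2, 0, 255], [0, 0, 0, -142, 21, 0, 255], [0, 0, 0, -150, 22.2, 0, 255], [0, 0, 0, -155, 22.9, 0, 255], [0, 0, 0, -158, 23.4, 0, 255]])

```text
time: 4.65
eef_pos: [0.494, -0.0245, 0.1117]
tcp_rot: [0.053, 0.681, -0.054, 0.729]
contact_force: [74.9, -4.7, -57.7]
opening: 0.151
```

Request:
move_arm(commands=[[0, 0, 0, -2, 0.3, 0, 255], [0, 0, 0, -2, 0.3, 0, 255]])

```text
time: 4.85
eef_pos: [0.4946, -0.0246, 0.1115]
tcp_rot: [0.053, 0.678, -0.054, 0.731]
contact_force: [14.9, -0.6, -9.1]
opening: 0.157
```

```bash
python3 -c "
from h import *
st()"
```

```text
t 4.85 p [ 0.4946 -0.0246  0.1115] jaw -8.71 F [14.9 -0.6 -9.1] open 0.157 q [-0.26 -0.02  2.15  0.01  0.93 -0.12]
```

```bash
python3 -c "
from h import *
d=cam('wrist','w3');c=cam('scene')['color'];cv2.imwrite('pics/s3.png',cv2.resize(c[60:330,180:450],None,fx=2.2,fy=2.2)[:,:,::-1])
c=cam('top')['color'];cv2.imwrite('pics/t3.png',cv2.resize(c[85:305,190:410],None,fx=2.7,fy=2.7)[:,:,::-1]); st()"
```

```text
t 5.0 p [ 0.4946 -0.0246  0.1115] jaw -8.72 F [15.3 -0.4 -9.6] open 0.155 q [-0.26 -0.02  2.15  0.01  0.93 -0.12]
```

View pics/s3.png

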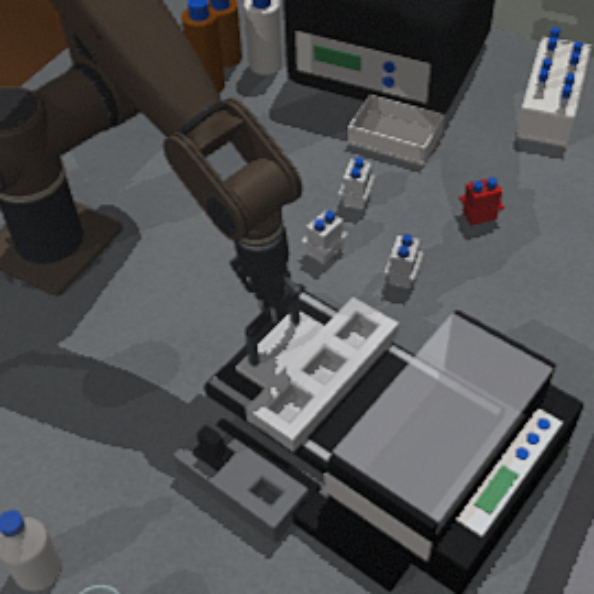

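View pics/t3.png

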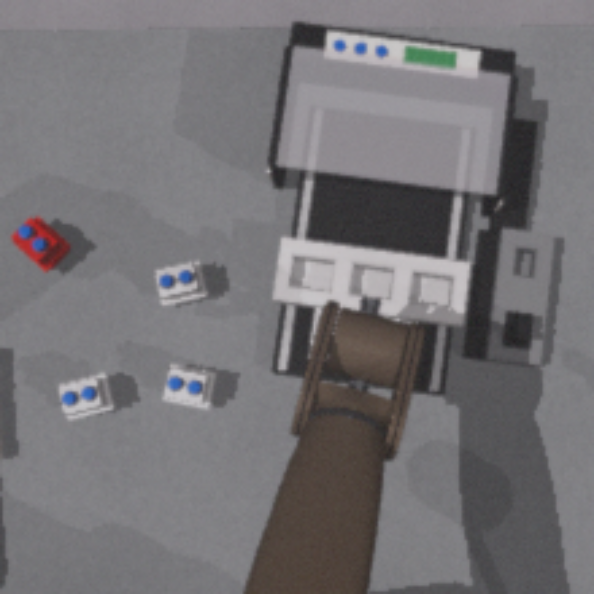

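View pics/w3.png

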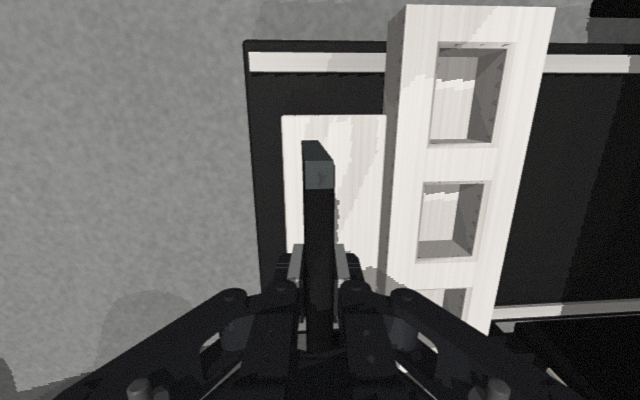

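Run:
```python
from h import *
d=cam('top');P=cloud(d);Z=P[:,:,2];c=d['color']
np.savez('/tmp/t3.npz',**{k:np.array(v) for k,v in d.items()})
v,u=np.mgrid[:400,:640]
m=(u>288)&(u<368)&(v>170)&(v<206)&(abs(Z-.067)<.008)&(c.min(2)>120)
p=P[m];print(m.sum(),cv2.minAreaRect((p[:,:2]*1000).astype(np.float32)))
ex=np.array([.9893,-.1461]);h=np.array([.631,-.0456])
print(((p[:,:2]-h)@ex).min(),((p[:,:2]-h)@ex).max())
m=(u>285)&(u<380)&(v>125)&(v<168)&(Z>.12)&(Z<.16);p=P[m];a=(p[:,:2]-h)@ex;print('hood',m.sum(),np.percentile(a,[0,1,2,5]))
# front edge by colour along column at hood: print
for uu in (310,330,350): print([(vv,c[vv,uu].tolist(),round(float((ray(d,uu,vv,.14)[:2]-h)@ex),3)) for vv in range(142,162,2)])
```

```text
1107 ((592.4807739257812, -39.706451416015625), (269.97625732421875, 91.07964324951172), 81.56531524658203)
-0.08446463448558957 0.006629817849200768
hood 2336 [0.08761274 0.089133   0.08976571 0.0926497 ]
[(142, [141, 137, 144], 0.113), (144, [143, 139, 143], 0.106), (146, [144, 140, 145], 0.098), (148, [121, 119, 124], 0.091), (150, [42, 42, 44], 0.084), (152, [58, 54, 59], 0.076), (154, [53, 50, 52], 0.069), (156, [53, 50, 55], 0.061), (158, [51, 50, 51], 0.054), (160, [55, 56, 57], 0.047)]
[(142, [142, 137, 143], 0.123), (144, [142, 139, 143], 0.116), (146, [144, 141, 145], 0.108), (148, [143, 138, 145], 0.101), (150, [140, 134, 140], 0.094), (152, [54, 54, 55], 0.086), (154, [50, 48, 49], 0.079), (156, [52, 51, 55], 0.071), (158, [55, 54, 55], 0.064), (160, [49, 49, 50], 0.057)]
[(142, [145, 140, 147], 0.133), (144, [143, 137, 143], 0.126), (146, [142, 138, 143], 0.118), (148, [142, 140, 146], 0.111), (150, [141, 139, 145], 0.104), (152, [143, 138, 143], 0.096), (154, [87, 85, 89], 0.089), (156, [43, 36, 43], 0.081), (158, [55, 54, 57], 0.074), (160, [48, 49, 52], 0.067)]
```

Request:
move_arm(commands=[[0, 0, 0, 0, 0, 0, 255], [0, 0, 0, 0, 0, 0, 60], [0, 0, 0, 0, 0, 0, 0], [0, 0, 0, 0, 0, 0, 0], [0, 0, 0, 0, 0, 0, 0], [0, 0, 0, 0, 0, 0, 0], [0, 0, 0, 0, 0, 30, 0], [0, 0, 0, 0, 0, 70, 0], [0, 0, 0, 0, 0, 120, 0], [0, 0, 0, 0, 0, 140, 0]])

```text
time: 6.05
eef_pos: [0.4966, -0.0251, 0.2573]
tcp_rot: [0.052, 0.675, -0.055, 0.734]
contact_force: [-0.1, 0.7, -0.0]
opening: 0.997
```

Run:
```python
from h import *
st();goto(.449,.22,.27,-12.2)
d=cam('wrist','w4');np.savez('/tmp/w4.npz',**{k:np.array(v) for k,v in d.items()})
```

```text
t 6.05 p [ 0.4966 -0.0251  0.2573] jaw -8.71 F [-0.1  0.7 -0. ] open 0.997 q [-0.26 -0.19  2.02  0.01  1.22 -0.11]
jaw now -8.71 tilt 4.85 dyaw -3.49 q6 -0.112
cmd [ 0.0133  0.0835 -0.061 ] [-47.6 245.1  12.7] t 6.05
```

View pics/w4.png

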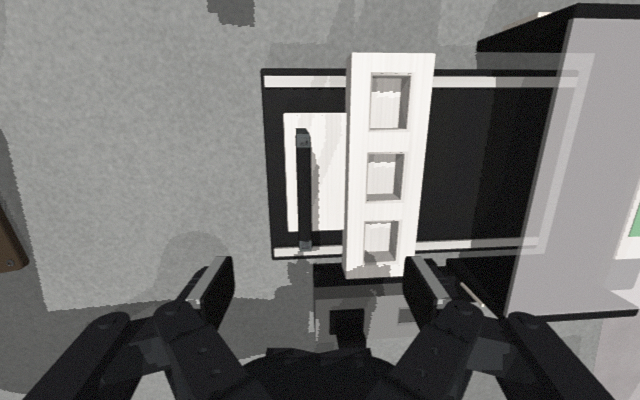

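```bash
cat >> h.py <<'E'
def sockets(d,box,ztop=.067,amin=300,dz=.005):
    P=cloud(d);Z=P[:,:,2];u0,v0,u1,v1=box
    m=np.zeros(Z.shape,np.uint8); m[v0:v1,u0:u1]=(Z[v0:v1,u0:u1]<ztop-dz)
    n,l,stt,ce=cv2.connectedComponentsWithStats(m,connectivity=4)
    for i in range(1,n):
        if stt[i,4]>amin:
            vv,uu=np.where(l==i)
            w=np.array([ray(d,a,b,ztop)[:2] for a,b in zip(uu,vv)])*1000
            print(stt[i],cv2.minAreaRect(w.astype(np.float32)))
E
python3 - <<'E'
from h import *
d=dict(np.load('/tmp/w4.npz'));P=cloud(d);Z=P[:,:,2]
sockets(d,(358,66,420,258))
v,u=np.mgrid[:400,:640]
q=(abs(Z-.067)<.004)&(u>345)&(u<440)&(v>50)&(v<280);p=P[q][:,:2]*1000;print(np.median(Z[q]),cv2.minAreaRect(p.astype(np.float32)))
q=(Z>.128)&(Z<.145)&(u>290)&(u<318)&(v>120)&(v<255);p=P[q][:,:2]*1000;print(np.median(Z[q]),cv2.minAreaRect(p.astype(np.float32)))
t=dict(np.load('/tmp/t3.npz'));sockets(t,(290,172,366,203),amin=20)
E
```

```text
[ 370   76   41   54 1945] ((604.0643310546875, 42.989990234375), (55.54042434692383, 42.15912628173828), 81.68696594238281)
[ 367  154   37   46 1553] ((591.8071899414062, -39.90185546875), (55.162513732910156, 42.21293258666992), 80.64195251464844)
[ 364  221   35   37 1154] ((579.9607543945312, -120.83784484863281), (51.012596130371094, 41.907405853271484), 80.77423095703125)
0.06760308532406678 ((592.8389282226562, -41.033355712890625), (270.79718017578125, 90.92263793945312), 81.65852355957031)
0.1345842535376971 ((493.82403564453125, -26.165523529052734), (116.14714813232422, 14.004327774047852), 81.709228515625)
[290 172  76  31 643] ((599.5826416015625, -41.44316101074219), (287.6861267089844, 115.87248229980469), 89.36702728271484)
[298 180  16  13 164] ((606.3208618164062, 43.851688385009766), (56.28291702270508, 45.43170928955078), 82.13410186767578)
[319 183  17  13 169] ((592.318115234375, -39.63170623779297), (60.1640625, 44.160743713378906), 84.51591491699219)
[342 186  16  13 163] ((578.435791015625, -123.70539093017578), (56.93793487548828, 43.80887985229492), 82.92632293701172)
```

Request:
move_arm(commands=[[0.002, 0.014, -0.01, -8, 41, 20, 0], [0.004, 0.028, -0.02, -16, 82, 23, 0], [0.006, 0.042, -0.03, -24, 123, 23, 0], [0.009, 0.056, -0.04, -32, 164, 23, 0], [0.011, 0.07, -0.05, -40, 205, 23, 0], [0.0133, 0.0835, -0.061, -48, 245, 23, 0], [0.0133, 0.0835, -0.061, -48, 245, 23, 0], [0.0133, 0.0835, -0.061, -48, 245, 23, 0]])

```text
time: 6.9
eef_pos: [0.449, 0.2202, 0.2816]
tcp_rot: [0.074, 0.702, -0.075, 0.704]
contact_force: [0.5, -0.7, 0.4]
opening: 1.002
```

```bash
cat >> h.py <<'E'
def caps(d):
    c=d['color'];hsv=cv2.cvtColor(c,cv2.COLOR_RGB2HSV);m=cv2.inRange(hsv,(95,110,60),(130,255,255))
    P=cloud(d);Z=P[:,:,2]
    n,l,stt,ce=cv2.connectedComponentsWithStats((m>0).astype(np.uint8))
    for i in range(1,n):
        if stt[i,4]>25:
            k=(l==i)&(Z>.080)&(Z<.09)
            if k.sum()>10:
                q=P[k]; r=cv2.minEnclosingCircle((q[:,:2]*1000).astype(np.float32)); print('cap',ce[i].round(0),k.sum(),np.round(r[0],1),round(r[1],1),np.median(Z[k]).round(4))
def bodies(d):
    P=cloud(d);Z=P[:,:,2];c=d['color']
    m=((Z>.069)&(Z<.076)).astype(np.uint8); m=cv2.morphologyEx(m,cv2.MORPH_CLOSE,np.ones((5,5)))
    m2=((Z>.066)&(Z<.092)).astype(np.uint8)
    n,l,stt,ce=cv2.connectedComponentsWithStats(m2,connectivity=4)
    for i in range(1,n):
        if stt[i,4]>300:
            q=P[l==i][:,:2]*1000
            r=cv2.minAreaRect(q.astype(np.float32)); print('body',ce[i].round(0),stt[i,4],np.round(r[0],1),np.round(r[1],1),round(r[2],1),'rgb',c[l==i].mean(0).round())
E
python3 - <<'E'
from h import *
st();d=cam('wrist','w5');caps(d);bodies(d);np.savez('/tmp/w5.npz',**{k:np.array(v) for k,v in d.items()})
E
```

```text
t 6.9 p [0.449  0.2202 0.2816] jaw -12.06 F [ 0.5 -0.7  0.4] open 1.002 q [ 0.25 -0.14  1.94 -0.    1.34  0.47]
cap [271.  34.] 262 [432.8 377.9] 8.8 0.0845
cap [283.  60.] 241 [439.3 351.8] 8.8 0.0844
cap [436. 128.] 198 [593.3 247. ] 8.6 0.0844
cap [442. 149.] 190 [599.4 220.5] 8.8 0.0844
cap [317. 165.] 177 [451.4 233.4] 8.7 0.0848
cap [317. 186.] 165 [445.9 207.1] 8.9 0.0846
body [278.  48.] 2035 [436. 365.] [40.  54.2] 13.8 rgb [164. 178. 202.]
body [436. 137.] 1603 [596.9 233.6] [40.2 54.3] 12.1 rgb [153. 167. 192.]
body [317. 173.] 1411 [448.5 220.2] [54.2 39.3] 78.9 rgb [161. 175. 199.]
body [592. 215.] 813 [794.3  89.7] [ 17.1 108.9] 82.4 rgb [129. 123. 116.]
body [463. 263.] 2042 [604.4  36.7] [114.9  90.4] 81.6 rgb [232. 229. 225.]
body [ 53. 344.] 498 [ 8.3 54.6] [10.3 62.9] 81.7 rgb [18. 19. 20.]
```

View pics/w5.png

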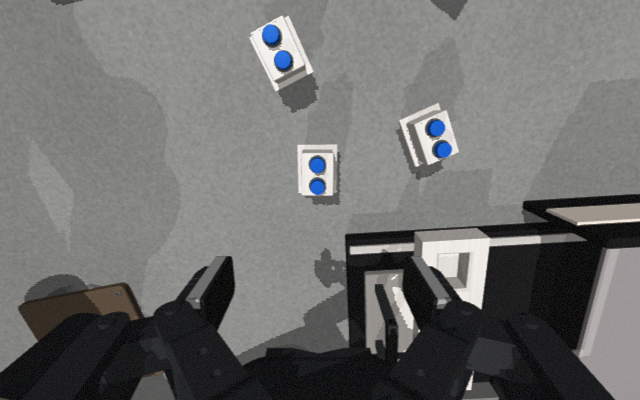

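Request:
move_arm(commands=[[0, 0, 0.012, -0.5, 0, -45, 0], [0, 0, 0.012, -0.5, 0, -90, 0], [0, 0, 0.012, -0.5, 0, -135, 0], [0, 0, 0.012, -0.5, 0, -180, 0], [0, 0, 0.012, -0.5, 0, -215, 0], [0, 0, 0.012, -0.5, 0, -235, 0], [0, 0, 0.012, -0.5, 0, -242, 0], [0, 0, 0.012, -0.5, 0, -242, 0], [0, 0, 0.012, -0.5, 0, -242, 100], [0, 0, 0.012, -0.5, 0, -242, 255], [0, 0, 0.012, -0.5, 0, -242, 255], [0, 0, 0.012, -0.5, 0, -242, 255]], newtons=50)

```text
time: 8.15
eef_pos: [0.4495, 0.2198, 0.0412]
tcp_rot: [0.07, 0.702, -0.071, 0.705]
contact_force: [-2.8, 0.5, 5.1]
opening: 0.459
```

Request:
move_arm(commands=[[0, 0, 0, 0, 0, 0, 255], [0, 0, 0, 0, 0, 0, 255], [0, 0, 0, 0, 0, 10, 255], [0, 0, 0, 0, 0, 40, 255], [0, 0, 0, 0, 0, 80, 255], [0, 0, 0, 0, 0, 120, 255], [0, 0, 0, 0, 0, 150, 255], [0, 0, 0, 0, 0, 150, 255]])

```text
time: 8.95
eef_pos: [0.4525, 0.2207, 0.1971]
tcp_rot: [0.071, 0.698, -0.069, 0.709]
contact_force: [-0.1, -0.1, -2.6]
opening: 0.458
```

Run:
```python
from h import *
st();d=cam('wrist','w6');caps(d);bodies(d);goto(.5801,-.1246,.19,-8.4)
```

```text
t 8.95 p [0.4525 0.2207 0.1971] jaw -11.45 F [-0.1 -0.1 -2.6] open 0.458 q [ 0.25 -0.07  2.03 -0.    1.17  0.45]
cap [250.  11.] 445 [432.8 377.8] 8.9 0.0844
cap [266.  45.] 443 [439.  351.6] 9.0 0.0844
cap [467. 137.] 343 [593.5 247. ] 8.8 0.0844
cap [474. 165.] 320 [599.6 220.4] 9.0 0.0845
body [261.  32.] 3388 [435.9 365.1] [40.  54.5] 13.8 rgb [150. 165. 189.]
body [465. 149.] 2660 [596.7 233.8] [40.5 53.9] 11.9 rgb [139. 153. 177.]
body [624. 252.] 629 [755.2  94.7] [17.7 30.7] 82.0 rgb [79. 75. 71.]
body [494. 295.] 2293 [606.5  49.9] [90.1 90.6] 82.3 rgb [223. 219. 215.]
body [442. 390.] 376 [551.3 -59.8] [23.7 55.2] 26.2 rgb [215. 211. 206.]
jaw now -11.45 tilt 0.54 dyaw 3.05 q6 0.454
cmd [-0.0002  0.0095  0.0532] [ 129.3 -344.8   -3.7] t 9.0
```

View pics/w6.png

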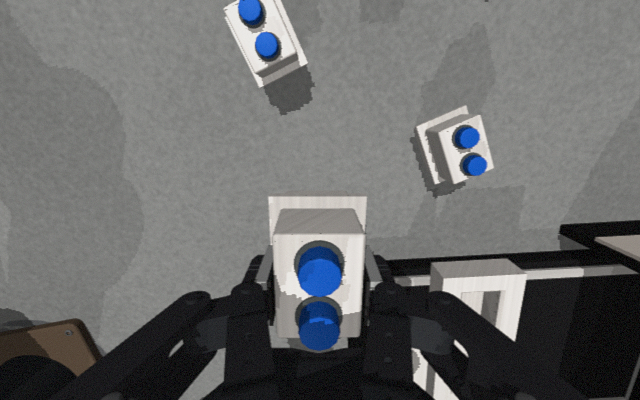

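Request:
move_arm(commands=[[0, 0.001, 0.006, 15, -40, 0, 255], [0, 0.002, 0.012, 30, -80, 0, 255], [0, 0.003, 0.018, 45, -120, 0, 255], [0, 0.004, 0.024, 60, -160, 0, 255], [0, 0.005, 0.03, 75, -200, 0, 255], [0, 0.006, 0.036, 90, -240, 0, 255], [0, 0.007, 0.042, 105, -280, 0, 255], [0, 0.009, 0.048, 120, -320, 0, 255], [0, 0.0095, 0.053, 129, -345, -10, 255], [0, 0.0095, 0.053, 129, -345, -27, 255], [0, 0.0095, 0.053, 129, -345, -27, 255], [0, 0.0095, 0.053, 129, -345, -27, 255]])

```text
time: 10.2
eef_pos: [0.5782, -0.124, 0.164]
tcp_rot: [0.053, 0.707, -0.051, 0.703]
contact_force: [0.0, 0.2, -1.5]
opening: 0.458
```

```bash
cat >> h.py <<'E'
def held(d):
    s=readout.get_state();c=d['color'];hsv=cv2.cvtColor(c,cv2.COLOR_RGB2HSV);m=cv2.inRange(hsv,(95,110,40),(130,255,255))
    P=cloud(d);Z=P[:,:,2];e=np.array(s['eef_pos'])
    near=(np.hypot(P[:,:,0]-e[0],P[:,:,1]-e[1])<.045)
    k=(m>0)&near&(abs(Z-(e[2]+.043))<.02)
    zt=np.percentile(Z[k],60); print('cap top z',zt.round(4),'underside',(zt-.084).round(4))
    n,l,stt,ce=cv2.connectedComponentsWithStats(k.astype(np.uint8));C=[]
    for i in range(1,n):
        if stt[i,4]>60:
            q=P[(l==i)&(Z>zt-.003)][:,:2]*1000;r=cv2.minEnclosingCircle(q.astype(np.float32));C.append(r[0]);print(np.round(r[0],1),round(r[1],1))
    if len(C)==2:
        C=np.array(C);a=C[np.argmax(C[:,1])]-C[np.argmin(C[:,1])];print('centre',C.mean(0).round(1),'minus tcp',(C.mean(0)-e[:2]*1000).round(1),'yaw',(np.degrees(np.arctan2(a[1],a[0]))-90).round(1))
E
python3 - <<'E'
from h import *
d=cam('wrist','w7');st();held(d);goto(.5801,-.1246,.17,-8.4)
np.savez('/tmp/w7.npz',**{k:np.array(v) for k,v in d.items()})
E
```

```text
t 10.25 p [ 0.579  -0.124   0.1654] jaw -8.38 F [-0.6  0.4 -1.9] open 0.46 q [-0.38  0.17  1.84  0.    1.13 -0.24]
cap top z 0.2076 underside 0.1236
[ 581.2 -110.3] 9.1
[ 576.9 -137. ] 9.6
centre [ 579.1 -123.6] minus tcp [0.1 0.4] yaw -9.1
jaw now -8.38 tilt 0.16 dyaw -0.02 q6 -0.236
cmd [-0.0012 -0.0025 -0.0003] [ 1.1 -0.6  4.6] t 10.25
```

View pics/w7.png

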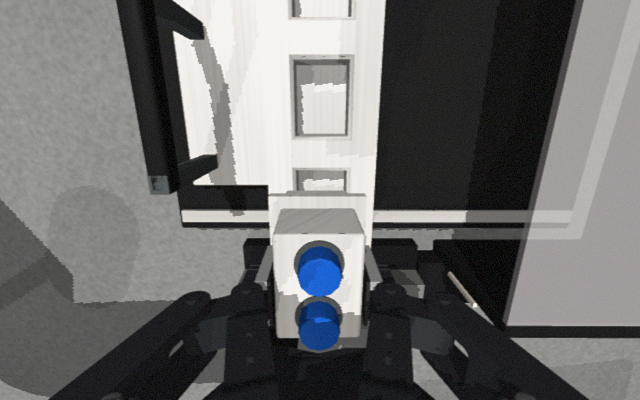

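Request:
move_arm(commands=[[0, -0.002, 0, 0.8, -0.7, -20, 255], [0, -0.002, 0, 0.8, -0.7, -40, 255], [0, -0.002, 0, 0.8, -0.7, -50, 255], [0, -0.002, 0, 0.8, -0.7, -50, 255], [0, -0.002, 0, 0.8, -0.7, -56, 255], [0, -0.002, 0, 0.8, -0.7, -60, 255], [0, -0.002, 0, 0.8, -0.7, -64, 255], [0, -0.002, 0, 0.8, -0.7, -68, 255]])

```text
time: 11.05
eef_pos: [0.5801, -0.1249, 0.0976]
tcp_rot: [0.052, 0.705, -0.051, 0.705]
contact_force: [0.6, -0.2, -1.8]
opening: 0.458
```

Run:
```python
from h import *
d=cam('wrist','w8');st();held(d);goto(.5798,-.1243,.078,-8.4)
```

```text
t 11.1 p [ 0.5799 -0.1248  0.0968] jaw -8.38 F [ 1.  -0.3 -1.8] open 0.462 q [-0.38  0.25  1.88  0.    1.01 -0.24]
cap top z 0.1413 underside 0.0573
[ 582.9 -111.2] 9.1
[ 578.9 -137.5] 9.3
centre [ 580.9 -124.3] minus tcp [1.  0.5] yaw -8.6
jaw now -8.38 tilt 0.06 dyaw -0.02 q6 -0.238
cmd [-0.0011  0.0001 -0.0003] [ -0.1   0.5 -18.8] t 11.1
```

Underside is 10 mm inside the mouth with no reaction force: it is in. Pushing on down to the flange.

Request:
move_arm(commands=[[0, 0, 0, 0, 0.3, -5, 255], [0, 0, 0, 0, 0.3, -10, 255], [0, 0, 0, 0, 0.3, -15, 255], [0, 0, 0, 0, 0.3, -18, 255], [0, 0, 0, 0, 0.3, -20, 255], [0, 0, 0, 0, 0.3, -21, 255], [0, 0, 0, 0, 0.3, -21, 255]])

```text
time: 11.8
eef_pos: [0.5813, -0.1247, 0.0783]
tcp_rot: [0.052, 0.704, -0.051, 0.706]
contact_force: [-2.0, 1.2, 6.3]
opening: 0.461
```

Run:
```python
from h import *
d=cam('wrist','w9');st();held(d)
```

```text
t 11.85 p [ 0.5813 -0.1247  0.0783] jaw -8.38 F [-2.6  1.   5.7] open 0.46 q [-0.38  0.28  1.89  0.    0.97 -0.24]
cap top z 0.122 underside 0.038
[ 584.  -110.9] 9.2
[ 580.1 -137.3] 9.4
centre [ 582.1 -124.1] minus tcp [0.8 0.6] yaw -8.3
```

View pics/w9.png

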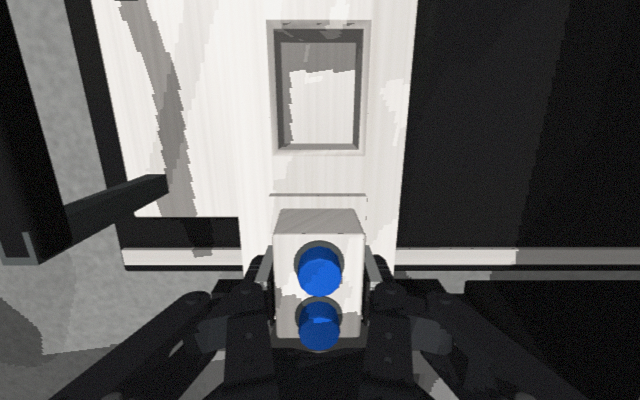

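Request:
move_arm(commands=[[0, 0, 0, -0.3, 0, -2, 255], [0, 0, 0, -0.3, 0, -3, 255], [0, 0, 0, -0.3, 0, -2, 60], [0, 0, 0, -0.3, 0, 0, 0], [0, 0, 0, -0.3, 0, 0, 0], [0, 0, 0, -0.3, 0, 0, 0], [0, 0, 0, -0.3, 0, 0, 0], [0, 0, 0, -0.3, 0, 30, 0], [0, 0, 0, -0.3, 0, 80, 0], [0, 0, 0, -0.3, 0, 130, 0], [0, 0, 0, -0.3, 0, 180, 0], [0, 0, 0, -0.3, 0, 200, 0]])

```text
time: 13.05
eef_pos: [0.583, -0.1255, 0.2852]
tcp_rot: [0.051, 0.701, -0.052, 0.71]
contact_force: [1.1, -0.2, 1.4]
opening: 0.999
```

Run:
```python
from h import *
st();d=cam('wrist','w10');P=cloud(d);Z=P[:,:,2]
m=cv2.inRange(cv2.cvtColor(d['color'],cv2.COLOR_RGB2HSV),(95,110,60),(130,255,255))>0
k=m&(np.hypot(P[:,:,0]-.58,P[:,:,1]+.1246)<.04);print('cap z',k.sum(),np.percentile(Z[k],[50,80]))
caps(cam('top','t10'));goto(.436,.365,.26,13.8)
sockets(d,(0,0,640,330),amin=500)
```

```text
t 13.05 p [ 0.583  -0.1255  0.2852] jaw -8.37 F [ 1.1 -0.2  1.4] open 0.999 q [-0.38  0.07  1.73  0.    1.33 -0.24]
cap z 454 [0.12153471 0.12219469]
jaw now -8.37 tilt 0.7 dyaw 22.17 q6 -0.237
cmd [0.0008 0.0122 0.387 ] [-147.   490.5  -23.8] t 13.15
[     0      0    640    330 136513] ((594.2777099609375, -153.43890380859375), (430.2343444824219, 969.2188110351562), 81.05108642578125)
[ 296    0   40   49 1867] ((606.7880249023438, 36.85344314575195), (45.880706787109375, 42.43136978149414), 81.8870849609375)
[ 298   76   37   51 1838] ((595.3099975585938, -41.605384826660156), (55.40984344482422, 42.44390106201172), 81.6332778930664)
```

View pics/w10.png

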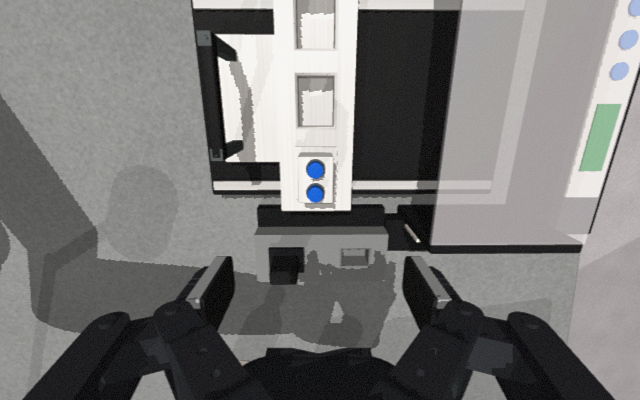

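Request:
move_arm(commands=[[0, 0.001, 0.035, -12, 41, 0, 0], [0, 0.002, 0.07, -25, 82, 0, 0], [0, 0.003, 0.105, -37, 123, 0, 0], [0, 0.004, 0.14, -49, 164, 0, 0], [0, 0.005, 0.175, -61, 204, 0, 0], [0, 0.006, 0.21, -74, 245, 0, 0], [0, 0.007, 0.245, -86, 286, 0, 0], [0, 0.008, 0.28, -98, 327, 0, 0], [0, 0.009, 0.315, -110, 368, 0, 0], [0, 0.01, 0.35, -123, 409, -5, 0], [0, 0.012, 0.385, -135, 450, -10, 0], [0, 0.012, 0.387, -147, 490, -20, 0]])

```text
time: 14.35
eef_pos: [0.4347, 0.3659, 0.2618]
tcp_rot: [-0.086, 0.702, 0.085, 0.701]
contact_force: [0.2, -0.2, 0.1]
opening: 1.0
```

Request:
move_arm(commands=[[0, 0, 0, 0, 0, 0, 0], [0, 0, 0, 0, 0, 0, 0]])

```text
time: 14.55
eef_pos: [0.4331, 0.366, 0.2587]
tcp_rot: [-0.088, 0.704, 0.085, 0.7]
contact_force: [-0.0, 0.3, -0.3]
opening: 0.999
```

Run:
```python
from h import *
st();d=cam('wrist','w11');caps(d);bodies(d);goto(.436,.365,.04,13.8)
```

```text
t 14.55 p [0.4331 0.366  0.2587] jaw 13.98 F [-0.   0.3 -0.3] open 0.999 q [ 0.52  0.03  1.81 -0.    1.3   0.28]
cap [540. 163.] 233 [664.9 444.3] 9.2 0.0844
cap [322. 169.] 196 [432.6 378.9] 8.8 0.0847
cap [517. 176.] 212 [646.4 424.3] 9.1 0.0843
cap [322. 192.] 188 [439.  352.6] 8.8 0.0846
cap [411. 316.] 33 [596.2 218.2] 6.8 0.0846
body [523. 167.] 1803 [656.  434.6] [54.1 41. ] 46.8 rgb [123.  43.  68.]
body [322. 178.] 1589 [436.2 365.4] [40.  54.2] 13.5 rgb [155. 168. 191.]
body [  5. 354.] 468 [55.5  1.2] [15.2 76.1] 3.4 rgb [16. 16. 17.]
jaw now 13.89 tilt 0.35 dyaw -0.09 q6 0.28
cmd [ 0.0042 -0.0044 -0.0015] [   2.    -0.4 -219.6] t 14.6
```

View pics/w11.png

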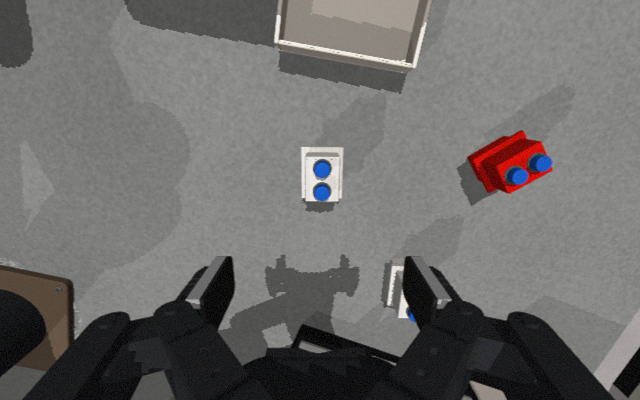

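Request:
move_arm(commands=[[0.004, -0.004, -0.004, 2.7, -0.5, -45, 0], [0.004, -0.004, -0.004, 2.7, -0.5, -90, 0], [0.004, -0.004, -0.004, 2.7, -0.5, -135, 0], [0.004, -0.004, -0.004, 2.7, -0.5, -175, 0], [0.004, -0.004, -0.004, 2.7, -0.5, -205, 0], [0.004, -0.004, -0.004, 2.7, -0.5, -219, 0], [0.004, -0.004, -0.004, 2.7, -0.5, -219, 0], [0.004, -0.004, -0.004, 2.7, -0.5, -219, 100], [0.004, -0.004, -0.004, 2.7, -0.5, -219, 255], [0.004, -0.004, -0.004, 2.7, -0.5, -219, 255], [0.004, -0.004, -0.004, 2.7, -0.5, -219, 255], [0.004, -0.004, -0.004, 2.7, -0.5, -219, 255]], newtons=50)

```text
time: 15.8
eef_pos: [0.4374, 0.3654, 0.0427]
tcp_rot: [-0.084, 0.701, 0.084, 0.703]
contact_force: [-1.9, -1.0, 5.6]
opening: 0.464
```

Request:
move_arm(commands=[[0, 0, 0, 0, 0, 0, 255], [0, 0, 0, 0, 0, 10, 255], [0, 0, 0, 0, 0, 40, 255], [0, 0, 0, 0, 0, 80, 255], [0, 0, 0, 0, 0, 120, 255], [0, 0, 0, 0, 0, 155, 255], [0, 0, 0, 0, 0, 155, 255]])

```text
time: 16.5
eef_pos: [0.4404, 0.3673, 0.2048]
tcp_rot: [-0.082, 0.697, 0.086, 0.707]
contact_force: [1.2, -0.1, -2.4]
opening: 0.46
```

Run:
```python
from h import *
st();d=cam('wrist','w12');held(d);goto(.5925,-.0405,.195,-8.4)
```

```text
t 16.5 p [0.4404 0.3673 0.2048] jaw 13.69 F [ 1.2 -0.1 -2.4] open 0.46 q [ 0.52  0.08  1.86 -0.    1.18  0.28]
cap top z 0.2468 underside 0.1628
[436.7 380.9] 9.4
[442.5 354.9] 9.2
centre [439.6 367.9] minus tcp [0.8 1.6] yaw 12.5
jaw now 13.68 tilt 0.49 dyaw -22.08 q6 0.279
cmd [-0.0027  0.0082 -0.3854] [ 153.7 -406.8   -6. ] t 16.55
```

Request:
move_arm(commands=[[0, 0.001, -0.04, 15, -40, 0, 255], [0, 0.002, -0.08, 30, -80, 0, 255], [0, 0.003, -0.12, 45, -120, 0, 255], [-0.001, 0.004, -0.16, 61, -161, 0, 255], [-0.001, 0.005, -0.2, 76, -202, 0, 255], [-0.002, 0.006, -0.24, 92, -243, 0, 255], [-0.002, 0.007, -0.28, 107, -284, 0, 255], [-0.003, 0.008, -0.32, 123, -325, 0, 255], [-0.003, 0.008, -0.36, 138, -366, 0, 255], [-0.003, 0.008, -0.385, 154, -407, -5, 255], [-0.003, 0.008, -0.385, 154, -407, -25, 255], [-0.003, 0.008, -0.385, 154, -407, -35, 255]])

```text
time: 17.75
eef_pos: [0.5903, -0.0414, 0.161]
tcp_rot: [0.053, 0.708, -0.052, 0.702]
contact_force: [-1.1, 0.3, -3.6]
opening: 0.459
```

Request:
move_arm(commands=[[0, 0, 0, 0, 0, 0, 255], [0, 0, 0, 0, 0, 0, 255]])

```text
time: 17.95
eef_pos: [0.5885, -0.0402, 0.1585]
tcp_rot: [0.053, 0.71, -0.051, 0.7]
contact_force: [0.2, 0.3, -3.2]
opening: 0.461
```

Run:
```python
from h import *
d=cam('wrist','w13');st();held(d);goto(.5925,-.0405,.195,-8.4)
sockets(d,(200,0,460,200),amin=500)
v,u=np.mgrid[:400,:640];P=cloud(d);Z=P[:,:,2]
q=(Z>.128)&(Z<.145)&(u>60)&(u<250)&(v<260)&(d['color'].max(2)<70);p=P[q][:,:2]*1000;print(q.sum(),cv2.minAreaRect(p.astype(np.float32)))
```

```text
t 18.0 p [ 0.5895 -0.0404  0.16  ] jaw -8.44 F [ 0.6 -0.2 -3.9] open 0.464 q [-0.24  0.18  1.84 -0.    1.13 -0.09]
cap top z 0.2005 underside 0.1165
[591.9 -26.6] 9.4
[587.8 -53. ] 9.4
centre [589.9 -39.8] minus tcp [0.4 0.6] yaw -8.7
jaw now -8.44 tilt 0.59 dyaw 0.04 q6 -0.093
cmd [-0.0024 -0.0101  0.0007] [ 3.  -0.1 35. ] t 18.0
[  200     0   260   200 30773] ((607.1569213867188, 34.95627975463867), (144.81703186035156, 218.19142150878906), 81.82316589355469)
[ 300   57   58   79 4317] ((607.6190185546875, 43.13529968261719), (55.689613342285156, 42.225650787353516), 81.64936065673828)
[303 171  51  21 924] ((598.3971557617188, -21.300840377807617), (16.941057205200195, 41.59727478027344), 81.74421691894531)
2837 ((499.8812255859375, -7.140373229980469), (77.15615844726562, 14.841428756713867), 81.2768783569336)
```

View pics/w13.png

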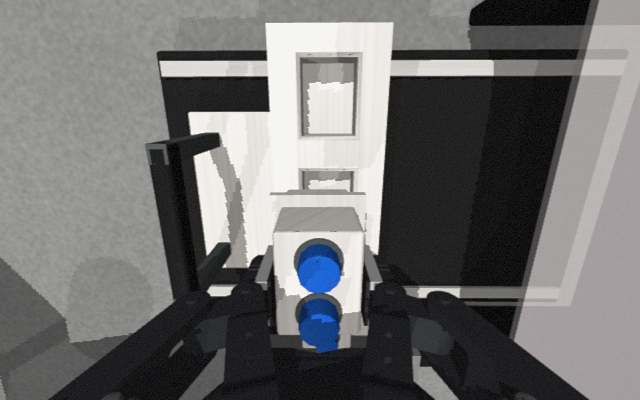

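Request:
move_arm(commands=[[-0.002, -0.01, 0, 5.7, -1.0, -15, 255], [-0.002, -0.01, 0, 5.7, -1.0, -30, 255], [-0.002, -0.01, 0, 5.7, -1.0, -40, 255], [-0.002, -0.01, 0, 5.7, -1.0, -44, 255], [-0.002, -0.01, 0, 5.7, -1.0, -44, 255]])

```text
time: 18.5
eef_pos: [0.5945, -0.041, 0.1151]
tcp_rot: [0.052, 0.706, -0.052, 0.704]
contact_force: [-0.7, -0.0, -3.2]
opening: 0.461
```

Run:
```python
from h import *
d=cam('wrist','w14');st();held(d);goto(.5952,-.0413,.08,-8.4)
sockets(d,(200,0,460,200),amin=500)
```

```text
t 18.55 p [ 0.5951 -0.0413  0.1159] jaw -8.43 F [-0.2 -0.2 -3.1] open 0.46 q [-0.24  0.24  1.86  0.    1.04 -0.09]
cap top z 0.157 underside 0.073
[597.3 -27. ] 9.2
[592.6 -53.6] 9.7
centre [594.9 -40.3] minus tcp [-0.2  1. ] yaw -10.0
jaw now -8.43 tilt 0.04 dyaw 0.03 q6 -0.092
cmd [-0.0005 -0.0004  0.0006] [  0.1  -0.  -35.9] t 18.55
[  200     0   260   200 22902] ((613.3015747070312, 33.78246307373047), (117.5286636352539, 177.9440155029297), 81.65550994873047)
[ 284   45   72   97 6517] ((607.6204833984375, 42.89939880371094), (55.57744216918945, 42.17214584350586), 81.70401000976562)
```

Request:
move_arm(commands=[[0, 0, 0, 0.2, -0.3, -6, 255], [0, 0, 0, 0.2, -0.3, -11, 255], [0, 0, 0, 0.2, -0.3, -16, 255], [0, 0, 0, 0.2, -0.3, -21, 255], [0, 0, 0, 0.2, -0.3, -26, 255], [0, 0, 0, 0.2, -0.3, -31, 255], [0, 0, 0, 0.2, -0.3, -35, 255], [0, 0, 0, 0.2, -0.3, -38, 255], [0, 0, 0, 0.2, -0.3, -38, 255]])

```text
time: 19.45
eef_pos: [0.5968, -0.0418, 0.0799]
tcp_rot: [0.052, 0.704, -0.052, 0.706]
contact_force: [-0.2, 0.8, 4.1]
opening: 0.455
```

Run:
```python
from h import *
d=cam('wrist','w15');st();held(d)
```

```text
t 19.5 p [ 0.5968 -0.0418  0.0799] jaw -8.43 F [-1.9 -0.   4.6] open 0.462 q [-0.24  0.29  1.88  0.    0.98 -0.09]
cap top z 0.1218 underside 0.0378
[599.5 -27.8] 9.2
[595.  -54.1] 9.4
centre [597.3 -40.9] minus tcp [0.4 0.8] yaw -9.8
```

Request:
move_arm(commands=[[0, 0, 0, -0.5, 0, -2, 255], [0, 0, 0, -0.5, 0, -3, 255], [0, 0, 0, -0.5, 0, -2, 60], [0, 0, 0, -0.5, 0, 0, 0], [0, 0, 0, -0.5, 0, 0, 0], [0, 0, 0, -0.5, 0, 0, 0], [0, 0, 0, -0.5, 0, 0, 0], [0, 0, 0, -0.5, 0, 30, 0], [0, 0, 0, -0.5, 0, 80, 0], [0, 0, 0, -0.5, 0, 130, 0], [0, 0, 0, -0.5, 0, 180, 0], [0, 0, 0, -0.5, 0, 190, 0]])

```text
time: 20.7
eef_pos: [0.5994, -0.0424, 0.2785]
tcp_rot: [0.051, 0.699, -0.053, 0.711]
contact_force: [0.9, 0.1, 0.3]
opening: 1.0
```

Run:
```python
from h import *
st();d=cam('wrist','w16');P=cloud(d);Z=P[:,:,2]
m=cv2.inRange(cv2.cvtColor(d['color'],cv2.COLOR_RGB2HSV),(95,110,60),(130,255,255))>0
for c in [(.583,-.125),(.596,-.041)]:
    k=m&(np.hypot(P[:,:,0]-c[0],P[:,:,1]-c[1])<.04);print('cap z',k.sum(),np.percentile(Z[k],[50,80]))
goto(.597,.2335,.26,12)
sockets(d,(0,0,640,330),amin=500);caps(d)
```

```text
t 20.7 p [ 0.5994 -0.0424  0.2785] jaw -8.42 F [0.9 0.1 0.3] open 1.0 q [-0.24  0.08  1.72  0.    1.32 -0.09]
cap z 419 [0.12150818 0.12222714]
cap z 474 [0.12151802 0.12214929]
jaw now -8.42 tilt 0.84 dyaw 20.42 q6 -0.093
cmd [3.000e-04 1.480e-02 3.565e-01] [ -1.9 275.8 -17. ] t 20.75
[     0      0    640    330 119094] ((539.8820190429688, -54.5140380859375), (426.5699157714844, 798.09228515625), 80.78475952148438)
[ 296   75   37   52 1904] ((610.71533203125, 42.03800582885742), (55.41927719116211, 42.130062103271484), 81.71664428710938)
[  544    78    96   252 10121] ((949.2549438476562, -182.87771606445312), (136.5386505126953, 372.55792236328125), 10.586699485778809)
```

View pics/w16.png

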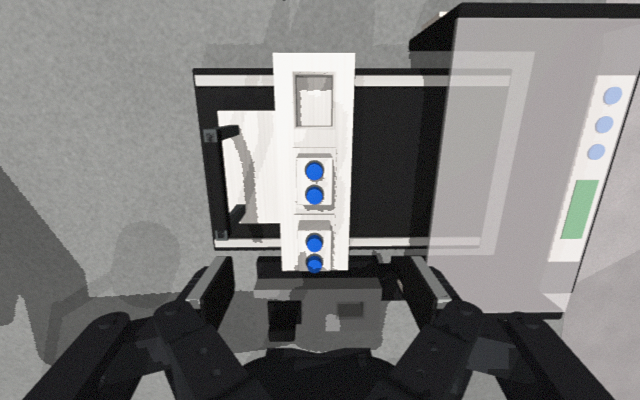

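Request:
move_arm(commands=[[0, 0.002, 0.05, 0, 40, 0, 0], [0, 0.004, 0.1, 0, 80, 0, 0], [0, 0.006, 0.15, -1, 120, 0, 0], [0, 0.009, 0.21, -1, 160, -5, 0], [0, 0.011, 0.27, -1, 200, -10, 0], [0, 0.013, 0.32, -2, 240, -15, 0], [0, 0.015, 0.356, -2, 276, -17, 0], [0, 0.015, 0.356, -2, 276, -17, 0], [0, 0.015, 0.356, -2, 276, -17, 0]])

```text
time: 21.65
eef_pos: [0.5959, 0.2341, 0.2575]
tcp_rot: [-0.075, 0.705, 0.074, 0.702]
contact_force: [0.8, -0.1, -0.6]
opening: 0.999
```

Run:
```python
from h import *
st();d=cam('wrist','w17');caps(d);bodies(d);goto(.597,.2336,.042,12)
```

```text
t 21.65 p [0.5959 0.2341 0.2575] jaw 12.06 F [ 0.8 -0.1 -0.6] open 0.999 q [ 0.22  0.19  1.64 -0.    1.31  0.01]
cap [413.   5.] 150 [647.3 422.7] 8.4 0.0842
cap [320. 169.] 199 [594.1 246.8] 8.9 0.0847
cap [320. 192.] 184 [600.1 220.7] 8.8 0.0845
body [418.  10.] 985 [659.9 416.9] [59.  26.9] 12.1 rgb [143.  39.  51.]
body [320. 178.] 1583 [597.  233.9] [40.  53.5] 12.6 rgb [158. 172. 196.]
body [296. 318.] 3523 [607.3  16.1] [156.2  90.3] 81.7 rgb [149. 146. 142.]
jaw now 11.98 tilt 0.19 dyaw 0.02 q6 0.006
cmd [ 0.0014 -0.0029  0.0004] [   0.7    0.3 -216.1] t 21.7
```

View pics/w17.png

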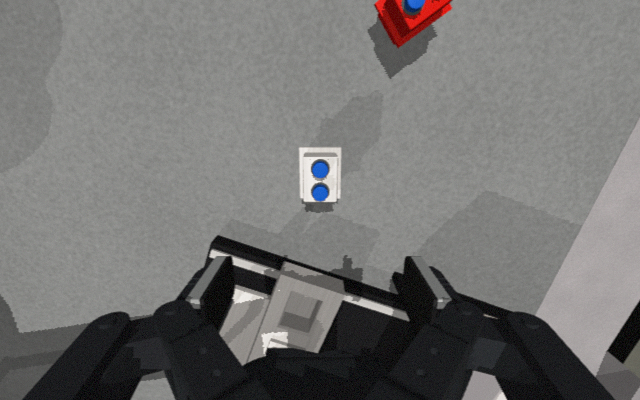

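Request:
move_arm(commands=[[0.001, -0.003, 0.008, 0.9, -0.2, -45, 0], [0.001, -0.003, 0.008, 0.9, -0.2, -90, 0], [0.001, -0.003, 0.008, 0.9, -0.2, -135, 0], [0.001, -0.003, 0.008, 0.9, -0.2, -175, 0], [0.001, -0.003, 0.008, 0.9, -0.2, -203, 0], [0.001, -0.003, 0.008, 0.9, -0.2, -217, 0], [0.001, -0.003, 0.008, 0.9, -0.2, -217, 0], [0.001, -0.003, 0.008, 0.9, -0.2, -217, 100], [0.001, -0.003, 0.008, 0.9, -0.2, -217, 255], [0.001, -0.003, 0.008, 0.9, -0.2, -217, 255], [0.001, -0.003, 0.008, 0.9, -0.2, -217, 255], [0.001, -0.003, 0.008, 0.9, -0.2, -217, 255]], newtons=50)

```text
time: 22.9
eef_pos: [0.5983, 0.2333, 0.0435]
tcp_rot: [-0.077, 0.702, 0.077, 0.704]
contact_force: [-3.1, -0.6, 6.1]
opening: 0.46
```

Request:
move_arm(commands=[[0, 0, 0, 0, 0, 0, 255], [0, 0, 0, 0, 0, 10, 255], [0, 0, 0, 0, 0, 40, 255], [0, 0, 0, 0, 0, 80, 255], [0, 0, 0, 0, 0, 120, 255], [0, 0, 0, 0, 0, 120, 255]])

```text
time: 23.5
eef_pos: [0.6024, 0.2344, 0.1716]
tcp_rot: [-0.076, 0.697, 0.077, 0.709]
contact_force: [1.1, -0.2, -1.2]
opening: 0.458
```

Run:
```python
from h import *
st();d=cam('wrist','w18');held(d);goto(.6107,.042,.16,-8.4)
```

```text
t 23.5 p [0.6024 0.2344 0.1716] jaw 12.46 F [ 1.1 -0.2 -1.2] open 0.458 q [ 0.21  0.27  1.71 -0.    1.14 -0.  ]
cap top z 0.2129 underside 0.1289
[598.4 248.1] 9.5
[604.3 222. ] 9.6
centre [601.4 235. ] minus tcp [0.8 1.1] yaw 12.6
jaw now 12.46 tilt 0.63 dyaw -20.86 q6 -0.003
cmd [ 3.000e-04  1.110e-02 -3.641e-01] [  10.2 -191.9   -7.8] t 23.55
```

Request:
move_arm(commands=[[0, 0.002, -0.06, 1, -30, 0, 255], [0, 0.004, -0.13, 3, -65, 0, 255], [0, 0.006, -0.2, 5, -100, 0, 255], [0, 0.008, -0.27, 7, -135, 0, 255], [0, 0.011, -0.33, 9, -170, 0, 255], [0, 0.011, -0.364, 10, -192, -8, 255], [0, 0.011, -0.364, 10, -192, -12, 255], [0, 0.011, -0.364, 10, -192, -12, 255], [0, 0.011, -0.364, 10, -192, -12, 255]])

```text
time: 24.45
eef_pos: [0.6096, 0.0429, 0.1543]
tcp_rot: [0.051, 0.706, -0.051, 0.704]
contact_force: [-0.8, 0.8, -2.4]
opening: 0.46
```

Run:
```python
from h import *
d=cam('wrist','w19');st();held(d);goto(.6105,.042,.16,-8.4)
v,u=np.mgrid[:400,:640];P=cloud(d);Z=P[:,:,2]
q=(abs(Z-.067)<.004)&(u>200)&(u<460)&(v<200)&(d['color'].min(2)>150);p=P[q][:,:2];
ex=np.array([.9893,-.1461]);ey=np.array([.1461,.9893]);a=p@ex*1000;b=p@ey*1000;print(q.sum(),'ex',np.percentile(a,[0.5,99.5]),'ey',np.percentile(b,[.5,99.5]))
print('s0 expect ex,ey', np.array([610.7,42.0])@ex, np.array([610.7,42])@ey)
```

```text
t 24.5 p [0.61  0.043 0.155] jaw -8.31 F [ 0.5 -0.5 -2.9] open 0.461 q [-0.1   0.22  1.8  -0.    1.12  0.05]
cap top z 0.1956 underside 0.1116
[612.3  56.9] 9.1
[608.5  30.3] 9.3
centre [610.4  43.6] minus tcp [0.4 0.6] yaw -8.2
jaw now -8.31 tilt 0.09 dyaw -0.09 q6 0.05
cmd [-0.0001 -0.0015 -0.0016] [ 0.5 -1.   5. ] t 24.5
4272 ex [553.4120044  642.76947561] ey [138.66804606 181.43482818]
s0 expect ex,ey 598.02931 130.77387000000002
```

View pics/w19.png

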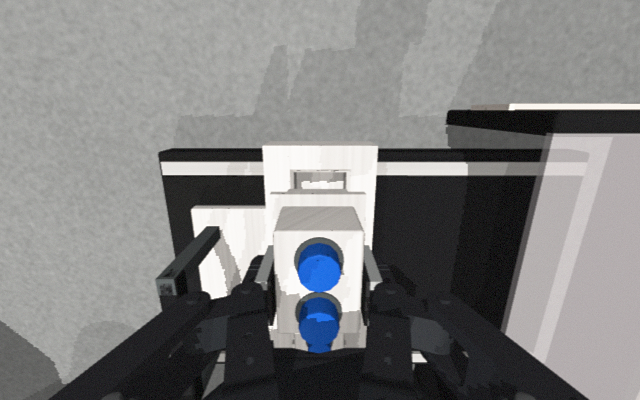

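Request:
move_arm(commands=[[0, -0.001, -0.001, 0.5, -1.1, -15, 255], [0, -0.001, -0.001, 0.5, -1.1, -30, 255], [0, -0.001, -0.001, 0.5, -1.1, -37, 255], [0, -0.001, -0.001, 0.5, -1.1, -37, 255], [0, -0.001, -0.001, 0.5, -1.1, -42, 255], [0, -0.001, -0.001, 0.5, -1.1, -47, 255], [0, -0.001, -0.001, 0.5, -1.1, -52, 255], [0, -0.001, -0.001, 0.5, -1.1, -57, 255]])

```text
time: 25.3
eef_pos: [0.6107, 0.0418, 0.0979]
tcp_rot: [0.052, 0.705, -0.052, 0.705]
contact_force: [0.2, 0.2, -3.4]
opening: 0.464
```

Run:
```python
from h import *
d=cam('wrist','w20');st();held(d)
```

```text
t 25.35 p [0.61   0.0419 0.0967] jaw -8.37 F [ 2.2 -0.4 -3.8] open 0.458 q [-0.1   0.29  1.83  0.    1.02  0.05]
cap top z 0.1392 underside 0.0552
[613.2  55.9] 9.2
[609.8  29.5] 9.4
centre [611.5  42.7] minus tcp [1.5 0.8] yaw -7.1
```

Request:
move_arm(commands=[[0, 0, 0, 0, 0, -5, 255], [0, 0, 0, 0, 0, -10, 255], [0, 0, 0, 0, 0, -15, 255], [0, 0, 0, 0, 0, -18, 255], [0, 0, 0, 0, 0, -20, 255], [0, 0, 0, 0, 0, -20, 255]])

```text
time: 25.95
eef_pos: [0.6127, 0.0415, 0.0804]
tcp_rot: [0.051, 0.704, -0.052, 0.707]
contact_force: [-1.8, -0.4, 6.4]
opening: 0.455
```

Run:
```python
from h import *
d=cam('wrist','w21');st();held(d)
```

```text
t 26.0 p [0.6127 0.0415 0.0804] jaw -8.37 F [-2.6 -0.5  7.9] open 0.46 q [-0.1   0.32  1.84 -0.    0.98  0.05]
cap top z 0.1218 underside 0.0378
[615.2  55.8] 9.1
[611.2  29. ] 9.4
centre [613.2  42.4] minus tcp [0.5 0.9] yaw -8.5
```

Request:
move_arm(commands=[[0, 0, 0, -0.5, 0, -2, 255], [0, 0, 0, -0.5, 0, -3, 255], [0, 0, 0, -0.5, 0, -2, 60], [0, 0, 0, -0.5, 0, 0, 0], [0, 0, 0, -0.5, 0, 0, 0], [0, 0, 0, -0.5, 0, 0, 0], [0, 0, 0, -0.5, 0, 0, 0], [0, 0, 0, -0.5, 0, 30, 0], [0, 0, 0, -0.5, 0, 80, 0], [0, 0, 0, -0.5, 0, 130, 0], [0, 0, 0, -0.5, 0, 180, 0], [0, 0, 0, -0.5, 0, 190, 0]])

```text
time: 27.2
eef_pos: [0.6153, 0.0413, 0.2792]
tcp_rot: [0.051, 0.699, -0.052, 0.712]
contact_force: [-0.8, -0.1, 0.7]
opening: 1.0
```

Run:
```python
from h import *
st();goto(.505,-.028,.26,-8.4)
```

```text
t 27.2 p [0.6153 0.0413 0.2792] jaw -8.36 F [-0.8 -0.1  0.7] open 1.0 q [-0.1   0.12  1.69 -0.    1.32  0.05]
jaw now -8.36 tilt 1.06 dyaw -0.04 q6 0.049
cmd [ 0.0021  0.0184 -0.0008] [-110.3  -69.3  -19.2] t 27.2
```

Request:
move_arm(commands=[[0, 0.006, 0, -37, -23, 0, 0], [0.001, 0.012, 0, -74, -46, 0, 0], [0.002, 0.018, -0.001, -110, -69, -10, 0], [0.002, 0.018, -0.001, -110, -69, -10, 0], [0.002, 0.018, -0.001, -110, -69, -10, 0]])

```text
time: 27.7
eef_pos: [0.5047, -0.028, 0.2684]
tcp_rot: [0.053, 0.705, -0.052, 0.705]
contact_force: [0.1, 0.5, 0.2]
opening: 1.0
```

Run:
```python
from h import *
d=cam('wrist','w22');st();P=cloud(d);Z=P[:,:,2];v,u=np.mgrid[:400,:640]
m=(Z>.128)&(Z<.142)&(d['color'].max(2)<75)&(v<260)&(np.hypot(P[:,:,0]-.503,P[:,:,1]+.028)<.08);print(m.sum(),cv2.minAreaRect((P[m][:,:2]*1000).astype(np.float32)))
mm=cv2.inRange(cv2.cvtColor(d['color'],cv2.COLOR_RGB2HSV),(95,110,60),(130,255,255))>0
n,l,s,ce=cv2.connectedComponentsWithStats(mm.astype(np.uint8))
for i in range(1,n):
    if s[i,4]>40: print(ce[i].round(),s[i,4],np.nanpercentile(Z[l==i],[50,80]).round(4))
```

```text
t 27.75 p [ 0.5056 -0.0277  0.2692] jaw -8.44 F [-0.4  0.3  1.4] open 1.003 q [-0.26 -0.12  1.94  0.    1.32 -0.11]
1315 ((504.1731872558594, -26.00366973876953), (112.8060531616211, 13.673489570617676), 81.73623657226562)
[422.  85.] 351 [0.1214 0.1221]
[418. 115.] 318 [0.1212 0.1219]
[413. 173.] 277 [0.1213 0.122 ]
[411. 198.] 261 [0.1215 0.1221]
[406. 247.] 241 [0.1214 0.1221]
[400. 268.] 124 [0.1207 0.1219]
```

View pics/w22.png

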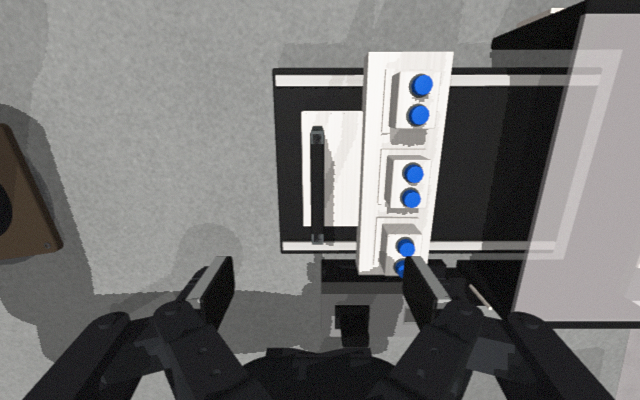

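Request:
move_arm(commands=[[0, 0, 0, -0.8, 0.5, -45, 0], [0, 0, 0, -0.8, 0.5, -90, 0], [0, 0, 0, -0.8, 0.5, -130, 0], [0, 0, 0, -0.8, 0.5, -159, 0], [0, 0, 0, -0.8, 0.5, -159, 0], [0, 0, 0, -0.8, 0.5, -159, 120], [0, 0, 0, -0.8, 0.5, -159, 255], [0, 0, 0, -0.8, 0.5, -159, 255], [0, 0, 0, -0.8, 0.5, -159, 255], [0, 0, 0, -0.8, 0.5, -159, 255], [0, 0, 0, -0.8, 0.5, -159, 255]], newtons=40)

```text
time: 28.85
eef_pos: [0.5051, -0.0273, 0.1114]
tcp_rot: [0.052, 0.705, -0.052, 0.706]
contact_force: [-2.8, 1.3, 6.1]
opening: 0.15
```

Run:
```python
from h import *
st();goto(.651,-.0485,.111,-8.4)
```

```text
t 28.85 p [ 0.5051 -0.0273  0.1114] jaw -8.44 F [-2.8  1.3  6.1] open 0.15 q [-0.25  0.05  2.08  0.    1.01 -0.11]
jaw now -8.44 tilt 0.09 dyaw 0.04 q6 -0.108
cmd [0.0001 0.0016 0.0006] [145.9 -21.2  -0.4] t 28.85
```

Request:
move_arm(commands=[[0, 0, 0, 5, -0.7, 0, 255], [0, 0, 0, 15, -2.2, 0, 255], [0, 0, 0, 30, -4.4, 0, 255], [0, 0, 0, 46, -6.8, 0, 255], [0, 0, 0, 62, -9.1, 0, 255], [0, 0, 0, 78, -11.5, 0, 255], [0, 0, 0, 94, -13.8, 0, 255], [0, 0, 0, 108, -15.9, 0, 255], [0, 0, 0, 120, -17.6, 0, 255], [0, 0, 0, 128, -18.8, 0, 255], [0, 0, 0, 134, -19.7, 0, 255], [0, 0, 0, 137, -20.2, 0, 255]])

```text
time: 30.05
eef_pos: [0.6425, -0.0476, 0.1115]
tcp_rot: [0.052, 0.705, -0.052, 0.706]
contact_force: [-3.7, 0.3, 3.8]
opening: 0.154
```

Request:
move_arm(commands=[[0, 0, 0, 3, -0.4, 0, 255], [0, 0, 0, 5, -0.7, 0, 255], [0, 0, 0, 7, -1, 0, 255]])

```text
time: 30.35
eef_pos: [0.6494, -0.0486, 0.1115]
tcp_rot: [0.052, 0.705, -0.052, 0.706]
contact_force: [-2.7, 0.0, 3.0]
opening: 0.154
```

Run:
```python
from h import *
st();goto(.651,-.0485,.111,-8.4)
```

```text
t 30.35 p [ 0.6494 -0.0486  0.1115] jaw -8.43 F [-2.7  0.   3. ] open 0.154 q [-0.23  0.35  1.73  0.    1.06 -0.08]
jaw now -8.43 tilt 0.07 dyaw 0.03 q6 -0.083
cmd [0.0001 0.0012 0.0006] [ 1.6  0.1 -0.5] t 30.35
```

Request:
move_arm(commands=[[0, 0, 0, 1.5, -0.2, 0, 255], [0, 0, 0, 3, -0.4, 0, 255], [0, 0, 0, 4, -0.6, 0, 255]])

```text
time: 30.65
eef_pos: [0.6518, -0.0489, 0.1115]
tcp_rot: [0.052, 0.707, -0.052, 0.704]
contact_force: [-10.5, 2.1, 7.8]
opening: 0.157
```

Request:
move_arm(commands=[[0, 0, 0, 2, -0.3, 0, 255], [0, 0, 0, 3, -0.4, 0, 255], [0, 0, 0, 3, -0.4, 0, 255]])

```text
time: 30.95
eef_pos: [0.6517, -0.0489, 0.1114]
tcp_rot: [0.052, 0.71, -0.052, 0.7]
contact_force: [-14.1, -0.2, 8.7]
opening: 0.156
```

Run:
```python
from h import *
st();d=cam('wrist','w23')
```

```text
t 30.95 p [ 0.6517 -0.0489  0.1114] jaw -8.39 F [-14.1  -0.2   8.7] open 0.156 q [-0.23  0.36  1.71 -0.    1.08 -0.08]
```

Request:
move_arm(commands=[[0, 0, 0, 0, 0, 0, 150], [0, 0, 0, 0, 0, 0, 120], [0, 0, 0, 0, 0, 0, 120], [0, 0, 0, 0, 0, 0, 120], [0, 0, 0, 0, 0, 30, 120], [0, 0, 0, 0, 0, 80, 120], [0, 0, 0, 0, 0, 130, 120], [0, 0, 0, 0, 0, 170, 120], [0, 0, 0, 0, 0, 170, 0]])

```text
time: 31.9
eef_pos: [0.6553, -0.0496, 0.2911]
tcp_rot: [0.051, 0.704, -0.052, 0.706]
contact_force: [0.4, -0.0, 1.0]
opening: 0.683
```

Run:
```python
from h import *
st();d=cam('wrist','w24');P=cloud(d);Z=P[:,:,2];v,u=np.mgrid[:400,:640]
np.savez('/tmp/w24.npz',**{k:np.array(x) for k,x in d.items()})
ex=np.array([.9893,-.1461])
m=(Z>.128)&(Z<.138)&(d['color'].max(2)<75)&(v<255)&(np.hypot(P[:,:,0]-.652,P[:,:,1]+.048)<.075);r=cv2.minAreaRect((P[m][:,:2]*1000).astype(np.float32));print(m.sum(),r,np.array(r[0])@ex, 'exp home',(np.array([631,-45.6])@ex+20))
goto(.525,-.243,.26,-8.4)
```

```text
t 31.9 p [ 0.6553 -0.0496  0.2911] jaw -8.39 F [ 0.4 -0.   1. ] open 0.683 q [-0.23  0.21  1.56 -0.    1.37 -0.08]
1048 ((652.4862060546875, -51.06431579589844), (109.18962860107422, 13.503376007080078), 81.26563262939453) 652.965100187683 exp home 650.91046
jaw now -8.39 tilt 0.2 dyaw -0.01 q6 -0.083
cmd [ 0.0006 -0.0035 -0.0002] [-128.9 -193.7  -26.8] t 31.95
```

View pics/w24.png

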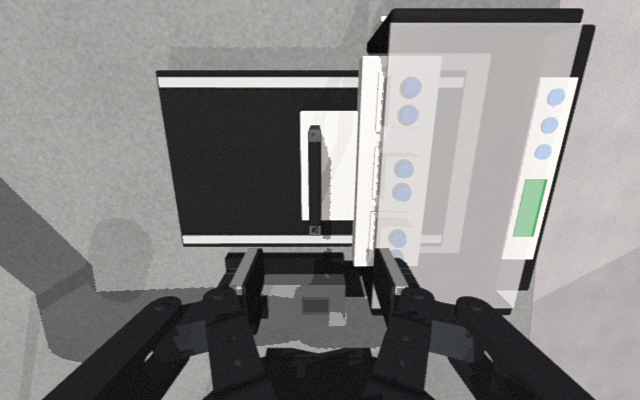

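Request:
move_arm(commands=[[0, 0, 0, -26, -39, 0, 0], [0, 0, 0, -52, -78, 0, 0], [0, 0, 0, -78, -117, -5, 0], [0, -0.002, 0, -104, -156, -10, 0], [0, -0.003, 0, -129, -194, -20, 0], [0, -0.003, 0, -129, -194, -20, 0], [0, -0.003, 0, -129, -194, -20, 0]])

```text
time: 32.65
eef_pos: [0.5238, -0.2437, 0.2646]
tcp_rot: [0.053, 0.706, -0.052, 0.704]
contact_force: [-0.0, 0.2, 1.1]
opening: 1.002
```

Run:
```python
from h import *
st();d=cam('wrist','w25');P=cloud(d);Z=P[:,:,2]
np.savez('/tmp/w25.npz',**{k:np.array(x) for k,x in d.items()})
m=(Z>.095)&(Z<.11)&(np.hypot(P[:,:,0]-.525,P[:,:,1]+.243)<.04);r=cv2.minAreaRect((P[m][:,:2]*1000).astype(np.float32));print('key',m.sum(),r,np.median(Z[m]))
n,l,s,ce=cv2.connectedComponentsWithStats(((Z<.045)&(np.hypot(P[:,:,0]-.62,P[:,:,1]+.255)<.05)).astype(np.uint8),connectivity=4)
for i in range(1,n):
    if s[i,4]>200:
        vv,uu=np.where(l==i);w=np.array([ray(d,a,b,.05)[:2] for a,b in zip(uu,vv)])*1000;print('hole',s[i],cv2.minAreaRect(w.astype(np.float32)))
m=(abs(Z-.05)<.004)&(P[:,:,1]<-.18)&(P[:,:,1]>-.32)&(P[:,:,0]<.7)
n,l,s,ce=cv2.connectedComponentsWithStats(m.astype(np.uint8),connectivity=4);i=1+np.argmax(s[1:,4]);print('console',cv2.minAreaRect((P[l==i][:,:2]*1000).astype(np.float32)))
```

```text
t 32.65 p [ 0.5238 -0.2437  0.2646] jaw -8.54 F [-0.   0.2  1.1] open 1.002 q [-0.61  0.05  1.78 -0.    1.31 -0.46]
key 586 ((521.594482421875, -246.6604461669922), (18.902587890625, 35.15023422241211), 81.75384521484375) 0.10252635288967851
hole [363 129  65  18 741] ((621.7883911132812, -213.07896423339844), (19.653438568115234, 77.58546447753906), 82.50443267822266)
hole [381 166  32  21 620] ((619.9586181640625, -260.9700622558594), (25.55624008178711, 37.83332443237305), 81.55387878417969)
console ((571.5097045898438, -255.18833923339844), (76.77008819580078, 190.42218017578125), 81.68086242675781)
```

View pics/w25.png

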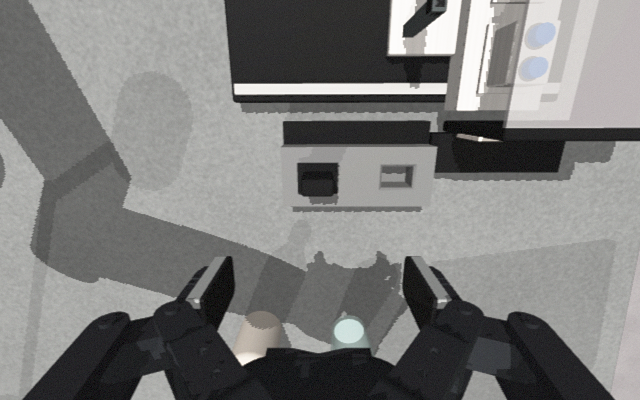

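Request:
move_arm(commands=[[0, 0, 0.002, -2.2, -3, -45, 0], [0, 0, 0.002, -2.2, -3, -90, 0], [0, 0, 0.002, -2.2, -3, -135, 0], [0, 0, 0.002, -2.2, -3, -170, 0], [0, 0, 0.002, -2.2, -3, -193, 0], [0, 0, 0.002, -2.2, -3, -200, 0], [0, 0, 0.002, -2.2, -3, -200, 0], [0, 0, 0.002, -2.2, -3, -200, 100], [0, 0, 0.002, -2.2, -3, -200, 255], [0, 0, 0.002, -2.2, -3, -200, 255], [0, 0, 0.002, -2.2, -3, -200, 255], [0, 0, 0.002, -2.2, -3, -200, 255]], newtons=40)

```text
time: 33.9
eef_pos: [0.523, -0.2465, 0.0669]
tcp_rot: [0.051, 0.705, -0.051, 0.705]
contact_force: [-1.1, 1.2, 6.8]
opening: 0.414
```

Run:
```python
from h import *
st();goto(.5216,-.2467,.065,-8.4)
```

```text
t 33.9 p [ 0.523  -0.2465  0.0669] jaw -8.33 F [-1.1  1.2  6.8] open 0.414 q [-0.62  0.27  1.93 -0.    0.95 -0.47]
jaw now -8.33 tilt 0.02 dyaw -0.07 q6 -0.47
cmd [-0.0001 -0.0004 -0.0013] [-1.4 -0.2 -1.9] t 33.9
```

Request:
move_arm(commands=[[0, 0, 0, 0, 0, 5, 255], [0, 0, 0, 0, 0, 15, 255], [0, 0, 0, 0, 0, 30, 255], [0, 0, 0, 0, 0, 50, 255], [0, 0, 0, 0, 0, 70, 255], [0, 0, 0, 0, 0, 70, 255], [0, 0, 0, 40, -6, 70, 255], [0, 0, 0, 80, -12, 70, 255], [0, 0, 0, 97.5, -14.5, 70, 255], [0, 0, 0, 97.5, -14.5, 70, 255], [0, 0, 0, 97.5, -14.5, 70, 255]])

```text
time: 35.0
eef_pos: [0.6197, -0.2606, 0.1358]
tcp_rot: [0.052, 0.706, -0.051, 0.704]
contact_force: [-0.0, -0.4, -0.5]
opening: 0.417
```

```bash
cat >> h.py <<'E'
def heldkey(d):
    e=np.array(readout.get_state()['eef_pos']);P=cloud(d);Z=P[:,:,2];v,u=np.mgrid[:400,:640]
    k=(np.hypot(P[:,:,0]-e[0],P[:,:,1]-e[1])<.028)&(abs(Z-(e[2]+.036))<.008)&(abs(u-320)<60)
    r=cv2.minAreaRect((P[k][:,:2]*1000).astype(np.float32));print('key',k.sum(),np.median(Z[k]).round(4),np.round(r[0],1),np.round(r[1],1),round(r[2],1),'tcp',(e*1000).round(1))
E
python3 - <<'E'
from h import *
d=cam('wrist','w26');st();heldkey(d)
np.savez('/tmp/w26.npz',**{k:np.array(x) for k,x in d.items()})
goto(.6202,-.2611,.08,-8.4)
E
```

```text
t 35.05 p [ 0.6194 -0.2606  0.136 ] jaw -8.32 F [ 0.3  0.5 -0.9] open 0.416 q [-0.55  0.37  1.66 -0.    1.12 -0.4 ]
key 4969 0.1713 [ 621.1 -261.6] [24.3 51.1] 81.8 tcp [ 619.4 -260.6  136. ]
jaw now -8.32 tilt 0.16 dyaw -0.08 q6 -0.403
cmd [-0.0011 -0.0025 -0.0013] [  0.8  -0.5 -56. ] t 35.05
```

View pics/w26.png

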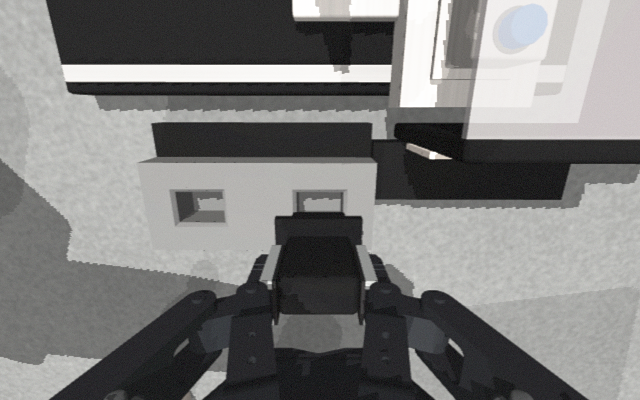

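Run:
```python
from h import *
d=dict(np.load('/tmp/w26.npz'));P=cloud(d);Z=P[:,:,2]
sockets(d,(150,165,260,240),ztop=.05,amin=200)
k=(abs(Z-.172)<.003)&(d['color'].max(2)<60)
v,u=np.mgrid[:400,:640];k&=(abs(u-318)<36)&(v>230)&(v<320);r=cv2.minAreaRect((P[k][:,:2]*1000).astype(np.float32));print(k.sum(),r)
print(np.percentile(Z[k],[5,50,95]))
```

```text
[ 177  192   49   30 1304] ((523.318603515625, -246.96163940429688), (25.40237808227539, 37.67466735839844), 81.78264617919922)
2725 ((619.7808227539062, -261.0125732421875), (20.208778381347656, 31.04706382751465), 81.89283752441406)
[0.16984204 0.17139321 0.17232951]
```

Request:
move_arm(commands=[[0, -0.002, -0.001, 2, -0.6, -15, 255], [0, -0.002, -0.001, 2, -0.6, -30, 255], [0, -0.002, -0.001, 2, -0.6, -36, 255], [0, -0.002, -0.001, 2, -0.6, -36, 255], [0, -0.002, -0.001, 2, -0.6, -40, 255], [0, -0.002, -0.001, 2, -0.6, -44, 255], [0, -0.002, -0.001, 2, -0.6, -48, 255], [0, -0.002, -0.001, 2, -0.6, -52, 255]])

```text
time: 35.85
eef_pos: [0.6215, -0.2612, 0.0839]
tcp_rot: [0.052, 0.705, -0.051, 0.705]
contact_force: [0.4, 0.1, -1.2]
opening: 0.417
```

Run:
```python
from h import *
st()
```

```text
t 35.85 p [ 0.6215 -0.2612  0.0839] jaw -8.38 F [ 0.4  0.1 -1.2] open 0.417 q [-0.55  0.43  1.68  0.    1.04 -0.4 ]
```

Underside ~11 mm in with no reaction; continuing to the collar (TCP ≈ 0.067).

Request:
move_arm(commands=[[0, 0, 0, 0, 0, -5, 255], [0, 0, 0, 0, 0, -10, 255], [0, 0, 0, 0, 0, -14, 255], [0, 0, 0, 0, 0, -17, 255], [0, 0, 0, 0, 0, -19, 255], [0, 0, 0, 0, 0, -20, 255], [0, 0, 0, 0, 0, -20, 255]])

```text
time: 36.55
eef_pos: [0.6215, -0.2612, 0.067]
tcp_rot: [0.052, 0.706, -0.051, 0.705]
contact_force: [-7.1, 4.3, 10.8]
opening: 0.417
```

Run:
```python
from h import *
st();d=cam('wrist','w27');heldkey(d)
```

```text
t 36.55 p [ 0.6215 -0.2612  0.067 ] jaw -8.36 F [-7.1  4.3 10.8] open 0.417 q [-0.55  0.45  1.68  0.    1.01 -0.4 ]
key 4970 0.1026 [ 622.3 -262. ] [24.2 52.8] 82.2 tcp [ 621.5 -261.2   67. ]
```

View pics/w27.png

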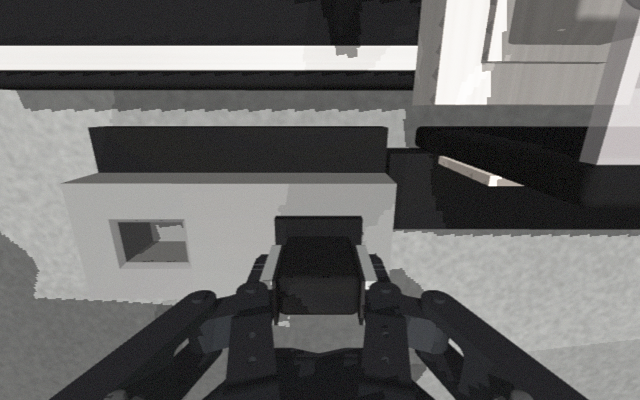

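Request:
move_arm(commands=[[0, 0, 0, 0, 0, -1, 255], [0, 0, 0, 0, 0, 1, 60], [0, 0, 0, 0, 0, 1, 0], [0, 0, 0, 0, 0, 1, 0], [0, 0, 0, 0, 0, 1, 0], [0, 0, 0, 0, 0, 1, 0], [0, 0, 0, 0, 0, 30, 0], [0, 0, 0, 0, 0, 80, 0], [0, 0, 0, -20, 0, 130, 0], [0, 0, 0, -50, 0, 180, 0], [0, 0, 0, -70, 0, 200, 0], [0, 0, 0, -70, 0, 200, 0]])

```text
time: 37.8
eef_pos: [0.5518, -0.2627, 0.2743]
tcp_rot: [0.05, 0.702, -0.054, 0.708]
contact_force: [0.2, -1.4, 1.2]
opening: 1.002
```

Run:
```python
from h import *
st();d=cam('wrist','w28');P=cloud(d);Z=P[:,:,2]
m=(Z>.095)&(Z<.11)&(np.hypot(P[:,:,0]-.622,P[:,:,1]+.261)<.035);print('key',m.sum(),cv2.minAreaRect((P[m][:,:2]*1000).astype(np.float32)),np.median(Z[m]))
ex=np.array([.9893,-.1461]);v,u=np.mgrid[:400,:640]
m=(Z>.128)&(Z<.138)&(d['color'].max(2)<75)&(v<255)&(np.hypot(P[:,:,0]-.652,P[:,:,1]+.048)<.075);print('bar',m.sum(),np.median(P[m]@np.r_[ex,0]) if m.any() else None)
c=cam('scene')['color'];cv2.imwrite('pics/s28.png',cv2.resize(c[80:370,170:460],None,fx=2,fy=2)[:,:,::-1])
cam('top','t28')
```

```text
t 37.8 p [ 0.5518 -0.2627  0.2743] jaw -8.42 F [ 0.2 -1.4  1.2] open 1.002 q [-0.61  0.11  1.7  -0.    1.32 -0.46]
key 610 ((622.2088012695312, -262.64837646484375), (20.427309036254883, 36.196319580078125), 81.91590118408203) 0.10236405887268404
bar 0 None
```

View pics/w28.png

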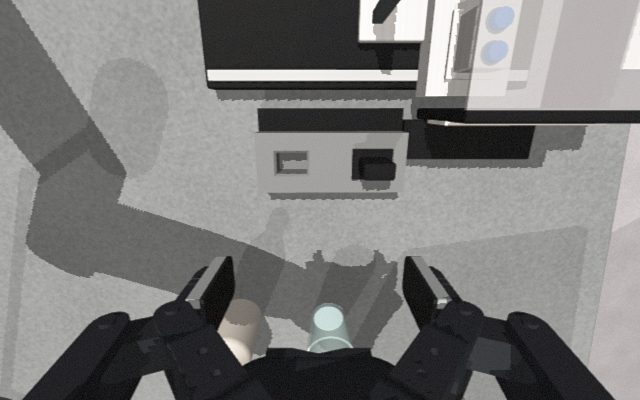

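View pics/s28.png

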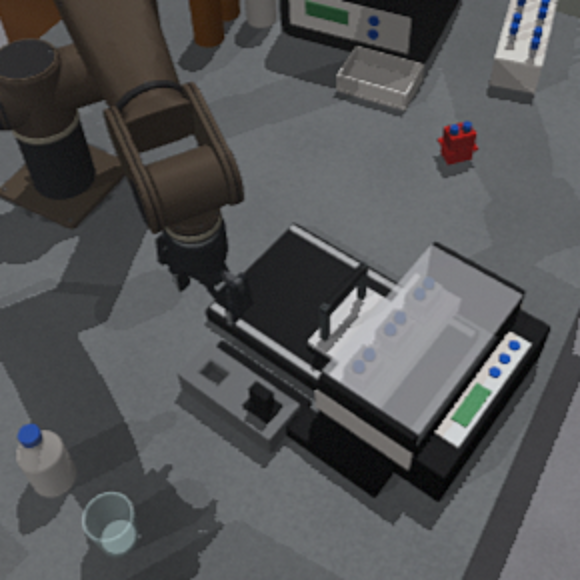

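View pics/t28.png

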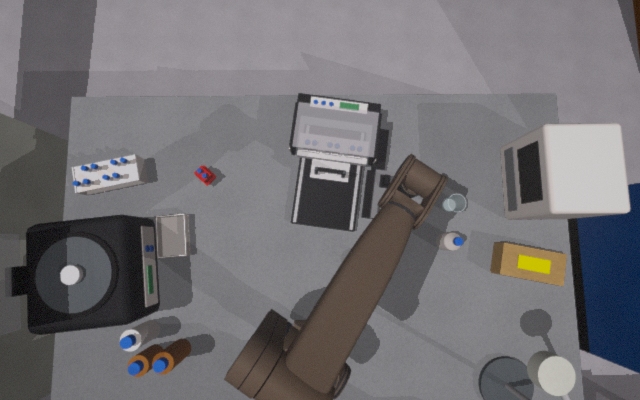

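```bash
python3 -c "
from plant import ctrl; print(ctrl.sign_off())"
```

```text
the job is handed in; nothing more can be done
None
```

I drew the carriage out to the loading stop, plugged all three aluminium blocks home one to a socket, and pushed the carriage back in under the hood. I then moved the key to the run socket and handed in at about 38 s.

**Last checks that passed:**
- **Blocks:** all six caps read about 0.1215 m against 0.121 m expected, so each flange sits on the carriage top.
- **Carriage:** it was pushed until it no longer moved, with about 14 N of resistance. The handle bar then read 2 mm past where I expected home to be, which is within calibration error.
- **Key:** its top reads 0.102 m, the same as when it was parked, and it sits in the socket nearer the hood.
- **Bystanders:** the bottle, beaker, tray and red look-alike appear unmoved in the final pictures.

**What did not go cleanly:**
- The carriage started about 20 mm out, so my first pull ran into the loading stop. The wrist force read 75 N in x and 58 N in z, roughly 95 N together, which is below the 120 N limit.
- Plugging and releasing the blocks nudged the carriage in by about 11 mm in total, and I did not draw it back out. The second and third blocks were therefore plugged about 3.5 mm and 6.5 mm short of the loading stop.
- I could not measure the bar in the final wrist view. That the carriage stayed home afterwards rests on the earlier reading and the final pictures.

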